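# Check weighing on the rain recorder

## Robot

A 6-joint arm with a two-finger parallel gripper is mounted at the origin on the work surface. World frame = base frame: x ahead of the robot, y to its left, z up, the work surface at z = 0. Lengths are in mm, angles in rad, forces in N, time in s.
With the tool pointing down it reaches from about 325 to 775 mm from the base axis. Payload 5.5 kg.
Tool frame: the origin (TCP) lies at the very end of the fingers, on their centre line; the grasp point (between the pads) lies 19 mm behind it (manip.tcp_to_grasp is the distance from the TCP to the grasp point, in mm); z points along the fingers, y is the line along which they close (so a half turn about z gives the same grasp; the last joint's range is limited). The gripper opens to 85 mm and grips with 20 to 120 N. Pads are 22 mm wide; open, the fingers measure 114 mm over their backs; the gripper's body (76 mm by 85 mm) begins 54 mm behind the grasp point. The pads swing forward as they close: fully open they stand 13 mm farther back than shut.
Start: joints at [-1.376, 0.091, 1.231, -0, 1.82, -0.057], TCP at [149.487, -581.094, 231.275] pointing down, gripper open.
Joint ranges: [-2.87, 2.87], [-0.86, 2.18], [0.17, 2.46], [-1.51, 4.65], [0.06, 2.69], [-2.65, 2.65]. Speed limits (rad/s): [2.57, 2.57, 3.01, 3.14, 3.14, 3.14].

## Interface

Orientations are given as [roll, pitch, yaw] about the fixed x, y, z axes, in that order (R = Rz(yaw) Ry(pitch) Rx(roll)).
In Python, from rig import manip, eyes gives the robot as it stands. The module is installed in compiled form; this text tells all that it offers.
- The arm moves only by the tool servo_tool, never from a script. Its argument "steps" is a list of rows, each a list of 3 entries, a list of its own where there are three numbers: the closure, from 0 (fully open) to 1 (shut), then the shift along the tool's x, y, z normalised to -1 to 1, where 1 is 0.03 m, then the turn, a rotation vector about the tool's x, y, z normalised to -1 to 1, where 1 is 0.12 rad. A call has 1 to 12 rows; each row shifts and turns the commanded pose from where the row before left it, along the tool's axes as they then stand; what a row does not reach is not made up. A row lasts 1/12 s, in which the tool goes at most 41.7 mm and 7.16 degrees, less where a joint would pass 70% of its speed; a pose out of reach is approached as far as the arm can. A call with a number of a shift or a turn outside -1 to 1 is refused whole. A call with a gripper value outside its range is refused whole. The fingers move at their own pace and stop on an object; "force" is the grip in N (left out, the last holds). Time passes only in rows, so rows that do not move let the fingers close. It gives the time, the measured TCP pose, the force, the opening and the grip force at its end, in the units of the state.
- manip.read_state(): the state, without advancing time (a new reading comes with each control period).
- eyes.capture(name): name is "side" or "top" or "wrist"; returns a dict with "image" (480x640x3 uint8, red, green, blue), "range_z" (480x640 float32, mm along the optical axis (not along the pixel's ray), 0 where there is no reading), "fx", "fy", "cx", "cy" (pixels), "dist_coeffs" ([k1, k2, p1, p2, k3] as OpenCV has them; the pictures are not rectified), "R" (3x3) and "t" (3): a world point X has camera coordinates R X + t. Camera axes: x right, y down, z forward; pixel columns grow to the right and rows downward; lengths in mm; the calibration is good to about 2 mm. A picture is of the moment at which its call begins.
- manip.job_done(): hands the job in; it is judged then, once.
Trained networks look in a picture, given as the dict that the camera call returned (one of the last four; its "shot" number tells which), for a name from the list of things; names that differ only in an ending like _2 or _b are one class to them, and where a whole thing is asked for, a point or a joint stands for the part that bears it (a point fixed in the world has none). Each returns a list of dicts, best first, with "p" (0 to 1); they miss things now and then, are a little off and sometimes report something else, mostly with a low value. They report only what shows in the picture. A call takes as long as a camera call. They do not tell look-alikes from the thing itself.
- eyes.masks_of(picture, name): "mask" (480x640 bool, what is visible of it) and "bbox" ([left, top, width, height] in pixels, round what is visible of it).
The state is a dict: "t": time; "joint_pos": joint angles; "joint_vel": joint speeds; "joint_torque": joint torques, N m; "tool_pos": TCP position; "eef_rot": TCP orientation; "ft_force": force on the tool from outside, world axes, zero at the start; "wrist_torque": the same for the moment, N m; "width": finger opening in mm; "gripper_force": force on a finger pad.
Only numpy, scipy, OpenCV 4.12 (cv2) and the standard library are available. Lean on these libraries where they do the work, as an engineer would, in place of code of your own. Each camera call takes 0.05 s, during which the arm holds its last target. There are 200 camera calls.

## Task

Do a check weighing on the rain recorder: lock its beam by turning the wing-shaped lock knob clockwise until it clicks past its detent; then, with the beam locked, put every one of the small steel check weights into the brass bowl and turn the round tare knob fully anticlockwise to its stop. With all the weights in, click the lock knob back anticlockwise past its detent and leave the beam free to weigh for at least two seconds, then click it clockwise again so that the loaded recorder is left locked. Never put a weight into the bowl while the beam is free, and leave the rusty weight, the measuring cylinder and the scoop where they are.

Things in the scene. Friction and masses are not known exactly. Their poses are not given: they have to be found in the camera images.
- weight1: a small bright steel check weight, 4 to 6 of which are there (None if this one is absent): a round body 32 mm in diameter and 24 mm high with a round grip stud on top, 14 mm in diameter and 20 mm tall (44 mm in all); about 0.16 kg. Stands upright on the table at the start, left of the recorder. Origin: centre of the underside; z: up along the stud
- weight2: a small bright steel check weight, 4 to 6 of which are there (None if this one is absent): a round body 32 mm in diameter and 24 mm high with a round grip stud on top, 14 mm in diameter and 20 mm tall (44 mm in all); about 0.16 kg. Stands upright on the table at the start, left of the recorder. Origin: centre of the underside; z: up along the stud
- weight3: a small bright steel check weight, 4 to 6 of which are there (None if this one is absent): a round body 32 mm in diameter and 24 mm high with a round grip stud on top, 14 mm in diameter and 20 mm tall (44 mm in all); about 0.16 kg. Stands upright on the table at the start, left of the recorder. Origin: centre of the underside; z: up along the stud
- weight4: a small bright steel check weight, 4 to 6 of which are there (None if this one is absent): a round body 32 mm in diameter and 24 mm high with a round grip stud on top, 14 mm in diameter and 20 mm tall (44 mm in all); about 0.16 kg. Stands upright on the table at the start, left of the recorder. Origin: centre of the underside; z: up along the stud
- weight5: a small bright steel check weight, 4 to 6 of which are there (None if this one is absent): a round body 32 mm in diameter and 24 mm high with a round grip stud on top, 14 mm in diameter and 20 mm tall (44 mm in all); about 0.16 kg. Stands upright on the table at the start, left of the recorder. Origin: centre of the underside; z: up along the stud
- weight6: a small bright steel check weight, 4 to 6 of which are there (None if this one is absent): a round body 32 mm in diameter and 24 mm high with a round grip stud on top, 14 mm in diameter and 20 mm tall (44 mm in all); about 0.16 kg. Stands upright on the table at the start, left of the recorder. Origin: centre of the underside; z: up along the stud
- recorder: the weighing rain recorder, fixed: a low grey housing 190 mm (x) by 400 mm (y) by 45 mm high; the brass bowl stands on the middle of its top, a knob on the top 150 mm to either side of the bowl along y (which knob is at which end varies). Origin: centre of the underside, on the table
- bowl_floor (a point): centre of the inner floor of the brass bowl, which is fixed on the recorder, 55 mm above the table. Open-topped bowl: flat inner floor about 134 mm across, inside of the rim about 156 mm across and 36 mm above this point (rim 91 mm above the table), walls 4 mm. z up
- lock_grip (a point): on the axis of the lock knob at grip height, 83 mm above the table. Knob: a black wing, an upright bar 56 mm long, 13 mm thick, from 22 mm below this point to 9 mm above it, on a turning disc 54 mm across (its top 22 mm below); beside it, below the disc's top, a pivot post 45 mm from the axis carries its over-centre sprung strut. The point turns with the knob: x runs along the bar, z up
- lock (a joint): angle of the lock knob, rad: 0 = beam free (anticlockwise end), 1.4 = beam locked (clockwise end, seen from above; it grows clockwise). Sprung detent, crest at 0.7: resists with up to 0.25 N m, springs back if released short of the crest, carries the knob on once past. Starts near 0, free
- tare_grip (a point): point on the axis of the tare knob at the height to grip, 82 mm above the table. The tare knob is a plain round aluminium knob 36 mm in diameter, with a black line on top, on a turning skirt 48 mm across; the knob reaches from 22 mm below this point (skirt top) to 10 mm above it. The point turns with the knob: x along the black line, z up
- tare (a joint): angle of the tare knob, rad: 0 = fully anticlockwise, at the stop; grows clockwise (seen from above) to 2.6. Light friction (0.03 N m), stays where it is left. Starts between 1.2 and 2.4, so it may need two grips
- rusty_weight: an old rusty brown iron weight, 46 mm in diameter, 78 mm high with its ring, standing among the check weights; not part of the job. Origin: centre of the underside
- measuring_cylinder: an open aluminium measuring cylinder, 52 mm in diameter, 130 mm high, standing on the table to the right of the recorder; leave alone. Farther right (beyond y = -0.5) a fixed teak shelf with a tin funnel over a glass tube stands up to 245 mm high. Origin: centre of the underside
- scoop: a green plastic scoop, 185 mm long, 60 mm wide, 30 mm high, lying beyond the recorder; leave alone. Origin: on its underside, between pan (+x) and handle (-x)
Not all that is in view belongs to the job. Leave any green, pink or purple look-alike of the weight3 alone.

How it is judged (in metres and radians):
On the way, in this order (a step that is already met when the one before it is completed fails the run):
1. the beam is locked: lock knob clicked clockwise past its detent (value of joint lock above 1 rad), for 0.3 s.
2. with the beam still locked, every check weight is in the bowl and the tare knob is at its anticlockwise stop (value of joint lock above 1 rad and value of joint tare below 0.08 rad and horizontal distance between each of weight1, weight2, weight3, weight4, weight5, weight6 and bowl_floor below 0.075 m and z of weight1 in the frame of bowl_floor between -0.006 and 0.05 m and z of weight2 in the frame of bowl_floor between -0.006 and 0.05 m and z of weight3 in the frame of bowl_floor between -0.006 and 0.05 m and z of weight4 in the frame of bowl_floor between -0.006 and 0.05 m and z of weight5 in the frame of bowl_floor between -0.006 and 0.05 m and z of weight6 in the frame of bowl_floor between -0.006 and 0.05 m), for 0.3 s.
3. the beam is free to weigh, with every check weight in the bowl and the tare knob at its stop (value of joint lock below 0.4 rad and value of joint tare below 0.08 rad and horizontal distance between each of weight1, weight2, weight3, weight4, weight5, weight6 and bowl_floor below 0.075 m and z of weight1 in the frame of bowl_floor between -0.006 and 0.05 m and z of weight2 in the frame of bowl_floor between -0.006 and 0.05 m and z of weight3 in the frame of bowl_floor between -0.006 and 0.05 m and z of weight4 in the frame of bowl_floor between -0.006 and 0.05 m and z of weight5 in the frame of bowl_floor between -0.006 and 0.05 m and z of weight6 in the frame of bowl_floor between -0.006 and 0.05 m), for 1.5 s.
At the end, for the whole second after the job is handed in: the lock knob is clicked clockwise past its detent again (above 1.0 rad), the tare knob is at its anticlockwise stop (below 0.08 rad), and every check weight present lies in the brass bowl (origin within 75 mm of the bowl's axis and less than 50 mm above its floor), upright or not (all of step 2); the robot touches nothing.
It fails at once if a check weight is held in the bowl while the beam is free (value of joint lock below 0.5 rad and ((contact force between the fingers and weight1 above 1 N and horizontal distance between weight1 and bowl_floor below 0.07 m and z of weight1 in the frame of bowl_floor below 0.03 m) or (contact force between the fingers and weight2 above 1 N and horizontal distance between weight2 and bowl_floor below 0.07 m and z of weight2 in the frame of bowl_floor below 0.03 m) or (contact force between the fingers and weight3 above 1 N and horizontal distance between weight3 and bowl_floor below 0.07 m and z of weight3 in the frame of bowl_floor below 0.03 m) or (contact force between the fingers and weight4 above 1 N and horizontal distance between weight4 and bowl_floor below 0.07 m and z of weight4 in the frame of bowl_floor below 0.03 m) or (contact force between the fingers and weight5 above 1 N and horizontal distance between weight5 and bowl_floor below 0.07 m and z of weight5 in the frame of bowl_floor below 0.03 m) or (contact force between the fingers and weight6 above 1 N and horizontal distance between weight6 and bowl_floor below 0.07 m and z of weight6 in the frame of bowl_floor below 0.03 m))).
It fails at once if the rusty weight, the measuring cylinder or the scoop is displaced by more than 40 mm (distance of any of rusty_weight, measuring_cylinder, scoop from where it was at the start of the episode above 0.04 m).
Of weight1, weight2, weight3, weight4, weight5, weight6 only 4 to 6 are there at a start; the rules pass over those that are not, and their reading is None.
At some moment in a run one of weight1, weight2, weight3, weight4, weight5, weight6 may be knocked a few centimetres aside while the robot is not near it.
Once in a run the grip may slacken for a moment while it holds something.
It also fails if it takes over 210 s, if anything falls off the work surface, if the arm or the gripper's body presses on something with over 40 N, if the wrist force passes 120 N, or if a joint passes its speed limit or range.

## Working session

There is one attempt and no reset: what is moved stays moved. The work goes in short steps, Python scripts to look and compute and a tool call to move; the robot and the scene stay as the last step left them, time stands still between calls to the robot, and variables do not carry over. Pictures are saved under pics/ and viewed, at most 14 in all, crops included, and the job is handed in when it is done.

Besides the shell and the picture viewer there is one more tool, called after "Call:" as name(argument=value, ...) on one line, values as JSON. servo_tool: Moves the arm, as the interface text tells. Its arguments: {"type":"object","properties":{"steps":{"type":"array","items":{"type":"array"}},"force":{"type":"number"}},"required":["steps"]}

```bash
mkdir -p pics; cat > h.py <<'E'
import numpy as np, cv2
from rig import manip, eyes
def save(n,im): cv2.imwrite(n,cv2.cvtColor(np.ascontiguousarray(im),cv2.COLOR_RGB2BGR))
def K(p): return np.array([[p['fx'],0,p['cx']],[0,p['fy'],p['cy']],[0,0,1.]])
def world(p,uv,d=None,z=None):
    """pixels Nx2 -> world, by depth d or on plane height z"""
    uv=np.asarray(uv,float).reshape(-1,2)
    n=cv2.undistortPoints(uv[:,None],K(p),np.array(p['dist_coeffs']))[:,0]
    r=np.c_[n,np.ones(len(n))]; R=np.array(p['R']);t=np.array(p['t'])
    if d is not None: return (r*np.asarray(d).reshape(-1,1)-t)@R
    o=-R.T@t; v=r@R
    return o+v*((z-o[2])/v[:,2])[:,None]
def cloud(p,mask):
    m=mask&(p['range_z']>0); v,u=np.nonzero(m)
    return world(p,np.c_[u,v],p['range_z'][v,u])
E
python3 - <<'E'
from h import *
s=manip.read_state(); print({k:np.round(v,3) for k,v in s.items()}, manip.tcp_to_grasp)
for c in ('top','side'):
    p=eyes.capture(c); save(f'pics/{c}0.png',p['image'])
    print(c,p['fx'],np.round(-np.array(p['R']).T@np.array(p['t'])))
    for n in ['weight1','rusty_weight','recorder','lock_grip','tare_grip','measuring_cylinder','scoop']:
        for r in eyes.masks_of(p,n):
            P=cloud(p,r['mask'])
            if len(P)==0: continue
            print(n,round(r['p'],2),r['bbox'],len(P),np.round(np.median(P,0)),'zmax',np.round(np.percentile(P[:,2],98)))
E
```

```text
{'t': np.float64(0.0), 'joint_pos': array([-1.376,  0.092,  1.232, -0.   ,  1.82 , -0.057]), 'joint_vel': array([ 0.   ,  0.002,  0.   ,  0.   , -0.   , -0.001]), 'joint_torque': array([ 0.0000e+00, -4.5872e+01, -4.1803e+01, -0.0000e+00,  1.1000e-02,
        0.0000e+00]), 'tool_pos': array([ 149.413, -580.798,  230.126]), 'eef_rot': array([-3.14 , -0.   ,  0.252]), 'ft_force': array([-0.471, -0.321,  0.369]), 'wrist_torque': array([ 0.028, -0.001, -0.026]), 'gripper_force': np.float64(0.0), 'width': np.float64(85.727)} 18.700000000000003
top 566.7904701863556 [ 477.  -10. 1590.]
weight1 0.69 [206.9, 209.2, 8.4, 9.4] 110 [653. 308.  24.] zmax 47.0
weight1 0.63 [194.3, 306.9, 9.1, 7.8] 96 [386. 334.  25.] zmax 50.0
weight1 0.62 [161.2, 264.9, 14.9, 13.6] 135 [488. 428.  23.] zmax 48.0
weight1 0.61 [186.2, 266.5, 16.8, 13.7] 122 [488. 353.  24.] zmax 49.0
weight1 0.57 [243.3, 208.2, 11.1, 13.0] 119 [653. 204.  24.] zmax 46.0
weight1 0.53 [231.8, 233.5, 10.1, 11.0] 102 [583. 235.  25.] zmax 47.0
weight1 0.5 [190.1, 225.1, 8.3, 14.1] 94 [594. 360.  25.] zmax 47.0
rusty_weight 0.64 [222.6,
[... 1389 characters left out ...]
453.   88.] zmax 133.0
recorder 0.82 [305.1, 175.4, 88.7, 131.8] 9529 [490. -15.  47.] zmax 91.0
lock_grip 0.58 [333.9, 268.9, 27.0, 22.5] 500 [480.  96.  73.] zmax 95.0
lock_grip 0.26 [371.2, 390.8, 14.4, 18.8] 261 [387. 344.  25.] zmax 46.0
tare_grip 0.72 [304.3, 176.4, 89.0, 133.5] 9598 [489. -17.  47.] zmax 91.0
tare_grip 0.63 [331.5, 171.1, 21.7, 22.6] 313 [ 518. -198.   79.] zmax 97.0
measuring_cylinder 0.78 [404.8, 100.5, 23.8, 48.1] 774 [ 355. -453.   88.] zmax 132.0
measuring_cylinder 0.73 [274.8, 331.4, 17.5, 20.6] 257 [585. 245.  25.] zmax 47.0
scoop 0.71 [177.1, 261.8, 79.4, 30.8] 1432 [743.  79.  19.] zmax 34.0
scoop 0.53 [275.4, 334.1, 14.7, 20.2] 234 [586. 245.  25.] zmax 47.0
```

```bash
python3 - <<'E'
import cv2,numpy as np
a=cv2.imread('pics/top0.png')[190:350,130:450]; cv2.imwrite('pics/topc.png',cv2.resize(a,(800,400),interpolation=cv2.INTER_CUBIC))
a=cv2.imread('pics/side0.png')[230:460,200:430]; cv2.imwrite('pics/sidec.png',cv2.resize(a,(600,600),interpolation=cv2.INTER_CUBIC))
E
```

```text
(no output)
```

View pics/topc.png

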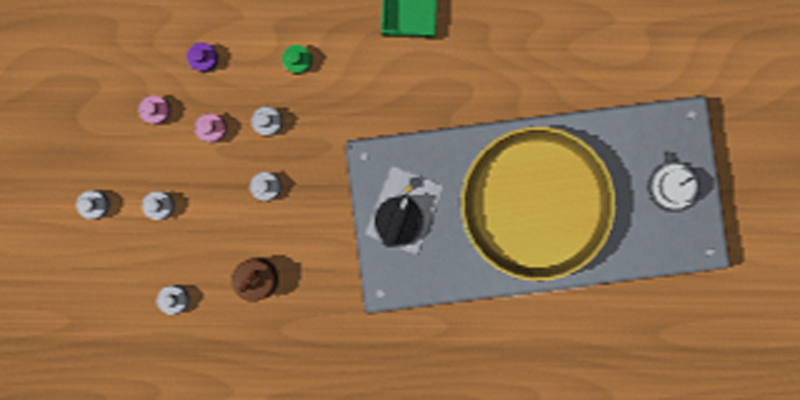

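View pics/sidec.png

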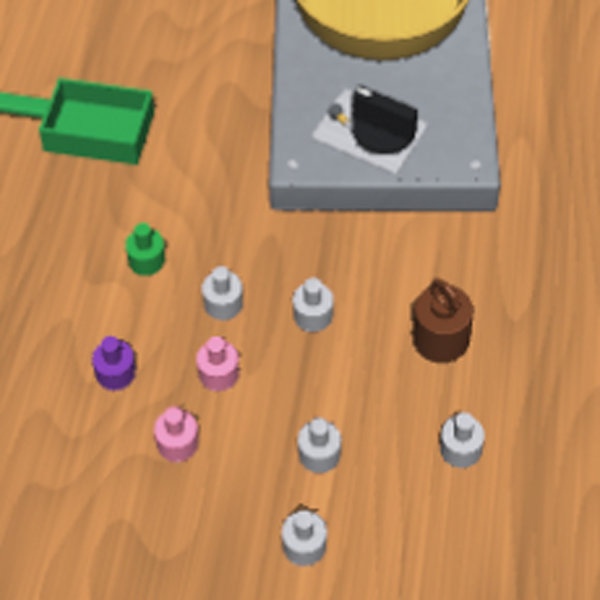

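The crops show five bright steel check weights; in top crop pixels they are at (267,120), (265,186), (157,205), (92,205) and (172,299). Things that could be taken for them: purple (202,57), green (297,58), pink (154,109) and (210,127), and the rusty weight (255,280). All of these are left alone. The lock wing is at (400,222), and the tare knob is at (675,186).

```bash
cat >> h.py <<'E'
def near(p,xy,r,z0,z1):
    P=cloud(p,np.ones((480,640),bool)); d=np.hypot(P[:,0]-xy[0],P[:,1]-xy[1])
    return P[(d<r)&(P[:,2]>z0)&(P[:,2]<z1)]
def steel(p):
    """centres of steel weights, from the stud top/ shoulder points and colour"""
    out=[]; M=np.full((480,640),True); v,u=np.nonzero(p['range_z']>0)
    P=world(p,np.c_[u,v],p['range_z'][v,u]); C=p['image'][v,u].astype(int)
    k=(P[:,1]>150)&(P[:,1]<600)&(P[:,2]>35)&(P[:,2]<52)&(np.ptp(C,axis=1)<25)&(C.mean(1)>110)
    img=np.zeros((480,640),np.uint8); img[v[k],u[k]]=1
    n,l,st,c=cv2.connectedComponentsWithStats(img,connectivity=8)
    for i in range(1,n):
        if st[i,4]<4: continue
        q=l[v,u]==i; out.append(np.r_[(P[q].min(0)+P[q].max(0))/2,P[q].mean(0),st[i,4]])
    return out
E
python3 - <<'E'
from h import *
for c in ('top','side'):
    p=eyes.capture(c); print(c)
    for o in steel(p): print('W',np.round(o,1))
    P=near(p,(477,90),45,76,105); m=P.mean(0); e=np.linalg.svd((P-m)[:,:2])[2][0]; a=(P-m)[:,:2]@e
    print('bar',len(P),np.round(m,1),'mid',np.round(m[:2]+e*(a.min()+a.max())/2,1),'len',np.ptp(a),'ang',np.degrees(np.arctan2(e[1],e[0])))
    P=near(p,(517,-202),30,87,105); print('tare',len(P),np.round(P.mean(0),1),np.round((P.min(0)+P.max(0))/2,1),np.ptp(P,axis=0))
    P=near(p,(495,-57),105,86,97); (x,y),r=cv2.minEnclosingCircle(P[:,:2].astype(np.float32)); print('rim',x,y,r)
    P=near(p,(495,-57),58,40,70); print('floor z',np.median(P[:,2]))
    P=near(p,(495,-57),240,40,50); print('rect',cv2.minAreaRect(P[:,:2].astype(np.float32)))
    P=near(p,(495,300),240,-10,10); print('table z',np.median(P[:,2]))
E
```

```text
top
W [585.4 238.8  42.8 584.5 239.1  42.8  17. ]
W [511.5 238.8  44.3 511.9 238.9  43.8  17. ]
W [490.2 432.5  44.2 489.5 432.   44.5  21. ]
W [488.4 357.5  43.2 488.3 357.5  43.3  19. ]
W [385.6 337.3  45.1 385.7 338.3  45.   17. ]
bar 111 [474.8  86.4  91.1] mid [474.9  86.4] len 55.71266690594648 ang 159.65944576553863
tare 132 [ 515.9 -210.1   92.4] [ 515.8 -210.1   95.1] [32.01245792 34.75484951 16.03816346]
rim 495.1405944824219 -61.749874114990234 81.46204376220703
floor z 54.94141143468371
rect ((494.51116943359375, -61.848602294921875), (191.53338623046875, 399.38323974609375), 7.8211846351623535)
table z -0.022138743065570843
side
W [586.8 239.8  41.9 586.7 241.   43.   46. ]
W [514.8 240.   42.3 514.1 241.3  44.   43. ]
W [387.  339.4  41.7 387.2 340.4  43.5  43. ]
W [492.  358.4  42.1 491.6 360.   43.1  56. ]
W [492.2 431.8  42.  492.  432.3  43.9  59. ]
bar 238 [477.1  91.8  88.3] mid [478.3  91.4] len 55.938094393899 ang 160.3024960039864
tare 128 [ 519.  -206.3   92.4] [ 519.3 -206.5   93. ] [33.87879944 36.12881366  9.8858607 ]
rim 497.82598876953125 -60.236915588378906 83.89600372314453
floor z 55.776686182458306
rect ((497.7047424316406, -58.936431884765625), (190.9085693359375, 401.2354431152344), 7.908107280731201)
table z 1.389001313636602
```

```bash
cat > plan.py <<'E'
import sys
from h import *
from scipy.spatial.transform import Rotation as Ro
def plan(wps,close):
    """wps: x y z yaw nrows (mm, rad); prints tool-frame rows from the measured pose"""
    s=manip.read_state(); p=np.array(s['tool_pos'],float); rot=Ro.from_euler('xyz',s['eef_rot'])
    print('at',np.round(p,1),np.round(s['eef_rot'],3),'q6',round(s['joint_pos'][5],2),'w',round(float(s['width']),1),'F',np.round(s['ft_force'],1),'t',round(float(s['t']),2))
    for x,y,z,yaw,n in wps:
        g=np.array([x,y,z]); R0=rot; dyaw=yaw-rot.as_euler('xyz')[2]
        if dyaw>np.pi: dyaw-=2*np.pi
        if dyaw<-np.pi-.3: dyaw+=2*np.pi
        tgt=Ro.from_euler('xyz',[np.pi,0,yaw]); rows=[]
        for i in range(n,0,-1):
            d=rot.inv().apply(g-p)/i/30
            rv=(rot.inv()*tgt).as_rotvec(); 
            rv=np.r_[rv[:2]/i, (-(dyaw)/n if abs(dyaw)>.02 else rv[2]/i)]/.12
            d=np.round(d,2); rv=np.round(rv,2)
            p=p+rot.apply(d*30); rot=rot*Ro.from_rotvec(rv*.12)
            rows.append([close,d.tolist(),rv.tolist()])
        bad=any(max(map(abs,r[1]+r[2]))>1 for r in rows)
        print('wp',x,y,z,yaw,'TOO FAST' if bad else '')
        for k in range(0,n,12): print(str(rows[k:k+12]).replace(' ',''))
if __name__=='__main__':
    c=float(sys.argv[1]); plan([tuple(float(v) if i<4 else int(v) for i,v in enumerate(a.split(','))) for a in sys.argv[2:]],c)
E
python3 plan.py 0.4 149.4,-580.8,290,0.252,3 475.5,88,290,0.252,27 475.5,88,150,2.79,22
```

```text
at [ 149.5 -581.1  231.3] [3.142 0.    0.252] q6 -0.06 w 85.1 F [0.3 0.2 0. ] t 0.9
wp 149.4 -580.8 290.0 0.252 
[[0.4,[-0.0,-0.0,-0.65],[0.0,0.0,-0.0]],[0.4,[-0.0,-0.01,-0.65],[0.0,0.0,-0.0]],[0.4,[-0.0,-0.0,-0.66],[0.0,0.0,-0.0]]]
wp 475.5 88.0 290.0 0.252 
[[0.4,[0.6,-0.7,0.0],[0.0,0.0,-0.0]],[0.4,[0.6,-0.7,0.0],[0.0,0.0,-0.0]],[0.4,[0.6,-0.7,0.0],[0.0,0.0,-0.0]],[0.4,[0.6,-0.7,0.0],[0.0,0.0,-0.0]],[0.4,[0.59,-0.7,0.0],[0.0,0.0,-0.0]],[0.4,[0.6,-0.7,0.0],[0.0,0.0,-0.0]],[0.4,[0.59,-0.7,0.0],[0.0,0.0,-0.0]],[0.4,[0.6,-0.7,0.0],[0.0,0.0,-0.0]],[0.4,[0.59,-0.7,0.0],[0.0,0.0,-0.0]],[0.4,[0.6,-0.7,0.0],[0.0,0.0,-0.0]],[0.4,[0.59,-0.7,0.0],[0.0,0.0,-0.0]],[0.4,[0.6,-0.7,0.0],[0.0,0.0,-0.0]]]
[[0.4,[0.59,-0.7,0.0],[0.0,0.0,-0.0]],[0.4,[0.6,-0.7,0.0],[0.0,0.0,-0.0]],[0.4,[0.59,-0.7,0.0],[0.0,0.0,-0.0]],[0.4,[0.6,-0.7,0.0],[0.0,0.0,-0.0]],[0.4,[0.59,-0.7,0.0],[0.0,0.0,-0.0]],[0.4,[0.6,-0.7,0.0],[0.0,0.0,-0.0]],[0.4,[0.59,-0.7,0.0],[0.0,0.0,-0.0]],[0.4,[0.6,-0.7,0.0],[0.0,0.0,-0.0]],[0.4,[0.59,-0.7,0.0],[0.0,0.0,-0.0]],[0.4,[0.6,-0.7,0.0],[0.0,0.0,-0.0]],[0.4,[0.59,-0.7,0.0],[0.0,0.0,-0.0]]
[... 322 characters left out ...]
,-0.96]],[0.4,[0.0,-0.0,0.21],[0.0,0.0,-0.96]],[0.4,[0.0,-0.0,0.21],[-0.0,0.0,-0.96]],[0.4,[0.0,-0.0,0.21],[-0.0,0.0,-0.96]],[0.4,[0.0,-0.0,0.21],[-0.0,0.0,-0.96]],[0.4,[0.0,-0.0,0.21],[-0.0,0.0,-0.96]],[0.4,[0.0,-0.0,0.21],[-0.0,0.0,-0.96]],[0.4,[0.0,0.0,0.21],[-0.0,0.0,-0.96]],[0.4,[0.0,0.0,0.21],[-0.0,0.0,-0.96]]]
[[0.4,[0.0,0.0,0.21],[-0.0,0.0,-0.96]],[0.4,[0.0,0.0,0.22],[-0.0,0.0,-0.96]],[0.4,[0.0,0.0,0.21],[-0.0,0.0,-0.96]],[0.4,[0.0,0.0,0.22],[-0.0,0.0,-0.96]],[0.4,[0.0,0.0,0.21],[-0.0,0.0,-0.96]],[0.4,[0.0,0.0,0.22],[-0.0,0.0,-0.96]],[0.4,[0.0,0.0,0.21],[-0.0,0.0,-0.96]],[0.4,[0.0,0.0,0.22],[-0.0,0.0,-0.96]],[0.4,[0.0,0.0,0.21],[-0.0,0.0,-0.96]],[0.4,[0.0,0.0,0.22],[-0.0,0.0,-0.96]]]
```

Call:
servo_tool(steps=[[0.4,[0,0,-0.65],[0,0,0]],[0.4,[0,0,-0.65],[0,0,0]],[0.4,[0,0,-0.65],[0,0,0]],[0.4,[0.6,-0.7,0],[0,0,0]],[0.4,[0.6,-0.7,0],[0,0,0]],[0.4,[0.6,-0.7,0],[0,0,0]],[0.4,[0.6,-0.7,0],[0,0,0]],[0.4,[0.59,-0.7,0],[0,0,0]],[0.4,[0.59,-0.7,0],[0,0,0]],[0.4,[0.59,-0.7,0],[0,0,0]],[0.4,[0.6,-0.7,0],[0,0,0]],[0.4,[0.6,-0.7,0],[0,0,0]]])

```text
t: 1.9
tool_pos: [258.7, -356.7, 289.9]
eef_rot: [3.141, -0.0, 0.252]
ft_force: [-0.3, 0.2, 0.5]
width: 50.9
gripper_force: 0.0
```

Call:
servo_tool(steps=[[0.4,[0.6,-0.7,0],[0,0,0]],[0.4,[0.6,-0.7,0],[0,0,0]],[0.4,[0.6,-0.7,0],[0,0,0]],[0.4,[0.59,-0.7,0],[0,0,0]],[0.4,[0.59,-0.7,0],[0,0,0]],[0.4,[0.59,-0.7,0],[0,0,0]],[0.4,[0.59,-0.7,0],[0,0,0]],[0.4,[0.59,-0.7,0],[0,0,0]],[0.4,[0.59,-0.7,0],[0,0,0]],[0.4,[0.59,-0.7,0],[0,0,0]],[0.4,[0.6,-0.7,0],[0,0,0]],[0.4,[0.6,-0.7,0],[0,0,0]]])

```text
t: 2.9
tool_pos: [403.1, -59.2, 290.1]
eef_rot: [3.141, -0.001, 0.252]
ft_force: [0.3, -0.1, -0.1]
width: 51.3
gripper_force: 0.0
```

Call:
servo_tool(steps=[[0.4,[0.6,-0.7,0],[0,0,0]],[0.4,[0.6,-0.7,0],[0,0,0]],[0.4,[0.6,-0.7,0],[0,0,0]],[0.4,[0.6,-0.7,0],[0,0,0]],[0.4,[0.6,-0.7,0],[0,0,0]],[0.4,[0.6,-0.7,0],[0,0,0]],[0.4,[0,0,0],[0,0,-0.96]],[0.4,[0,0,0],[0,0,-0.96]],[0.4,[0,0,0],[0,0,-0.96]],[0.4,[0,0,0],[0,0,-0.96]],[0.4,[0,0,0],[0,0,-0.96]],[0.4,[0,0,0],[0,0,-0.96]]])

```text
t: 3.9
tool_pos: [476.0, 88.4, 289.9]
eef_rot: [3.141, -0.0, 0.949]
ft_force: [-0.4, 0.5, -0.3]
width: 51.3
gripper_force: 0.0
```

Call:
servo_tool(steps=[[0.4,[0,0,0],[0,0,-0.96]],[0.4,[0,0,0],[0,0,-0.96]],[0.4,[0,0,0],[0,0,-0.96]],[0.4,[0,0,0],[0,0,-0.96]],[0.4,[0,0,0],[0,0,-0.96]],[0.4,[0,0,0],[0,0,-0.96]],[0.4,[0,0,0],[0,0,-0.96]],[0.4,[0,0,0],[0,0,-0.96]],[0.4,[0,0,0],[0,0,-0.96]],[0.4,[0,0,0],[0,0,-0.96]],[0.4,[0,0,0],[0,0,-0.96]],[0.4,[0,0,0],[0,0,-0.96]]])

```text
t: 4.9
tool_pos: [476.0, 88.4, 289.9]
eef_rot: [3.141, 0.0, 2.331]
ft_force: [1.2, 0.0, -0.3]
width: 51.3
gripper_force: 0.0
```

```bash
cat > c.py <<'E'
# compact printing: run-length of rows
import re
s=open('plan.py').read()
s=s.replace("for k in range(0,n,12): print(str(rows[k:k+12]).replace(' ',''))","print(n,'x',rows[0][1:],'..',rows[n//2][1:],'..',rows[-1][1:])")
open('plan.py','w').write(s)
E
python3 c.py; python3 plan.py 0.4 475.5,88,150,2.79,6 475.5,88,66,2.79,8
```

```text
at [476.   88.4 289.9] [3.141 0.    2.331] q6 -0.65 w 51.3 F [ 1.2  0.  -0.3] t 4.9
wp 475.5 88.0 150.0 2.79 
6 x [[0.0, -0.0, 0.78], [0.0, 0.0, -0.64]] .. [[0.0, -0.0, 0.77], [0.0, 0.0, -0.64]] .. [[0.01, -0.01, 0.77], [0.0, 0.0, -0.64]]
wp 475.5 88.0 66.0 2.79 
8 x [[-0.0, 0.0, 0.35], [0.0, 0.0, 0.0]] .. [[-0.0, 0.0, 0.35], [0.0, 0.0, 0.0]] .. [[-0.0, 0.0, 0.35], [0.0, 0.0, 0.01]]
```

Call:
servo_tool(steps=[[0.4,[0,0,0.7],[0,0,-0.64]],[0.4,[0,0,0.7],[0,0,-0.64]],[0.4,[0,0,0.7],[0,0,-0.64]],[0.4,[0,0,0.7],[0,0,-0.64]],[0.4,[0,0,0.7],[0,0,-0.64]],[0.4,[0,0,0.7],[0,0,-0.64]],[0.4,[0,0,0],[0,0,0]]])

```text
t: 5.48
tool_pos: [474.0, 88.1, 158.9]
eef_rot: [-3.138, -0.007, 2.789]
ft_force: [-0.5, -0.5, -0.7]
width: 51.4
gripper_force: 0.0
```

```bash
python3 - <<'E'
from h import *
p=eyes.capture('wrist'); save('pics/w1.png',p['image']); s=manip.read_state()
print(np.round(s['tool_pos'],1),np.round(s['eef_rot'],3),np.round(-np.array(p['R']).T@np.array(p['t'])))
P=near(p,(475,88),45,84,100); m=P.mean(0); e=np.linalg.svd((P-m)[:,:2],full_matrices=False)[2][0]; a=(P-m)[:,:2]@e
print('bar',len(P),np.round(m,1),'mid',np.round(m[:2]+e*(a.min()+a.max())/2,1),'len',np.ptp(a),'ang',np.degrees(np.arctan2(e[1],e[0])))
E
```

```text
[474.7  88.2 161.5] [-3.139 -0.004  2.785] [401. 116. 301.]
bar 2157 [475.5  89.4  90.7] mid [477.2  88.8] len 56.165453460473174 ang -20.094950272935588
```

View pics/w1.png

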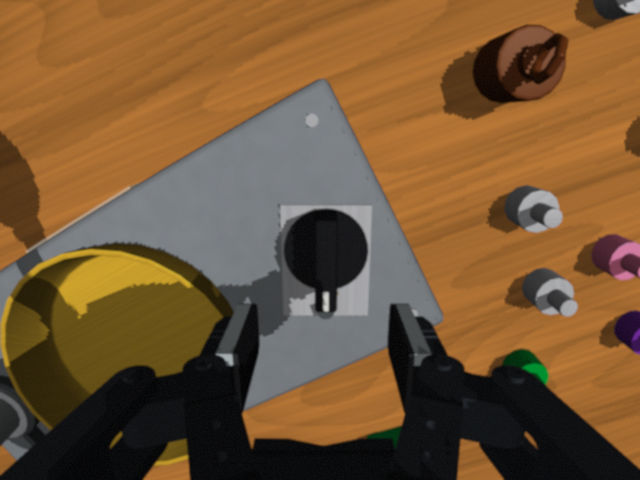

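The wrist picture shows the wing at (326,250), midway between the fingers and in line with them. The rusty weight is at (520,65).

Call:
servo_tool(steps=[[0.4,[-0.05,0,0.4],[0,0,0]],[0.4,[0,0,0.4],[0,0,0]],[0.4,[0,0,0.4],[0,0,0]],[0.4,[0,0,0.4],[0,0,0]],[0.4,[0,0,0.4],[0,0,0]],[0.4,[0,0,0.4],[0,0,0]],[0.4,[0,0,0.4],[0,0,0]],[0.4,[0,0,0.35],[0,0,0]],[0.4,[0,0,0],[0,0,0]]])

```text
t: 6.28
tool_pos: [475.9, 87.7, 66.1]
eef_rot: [-3.14, -0.004, 2.786]
ft_force: [0.5, -0.4, -1.8]
width: 51.3
gripper_force: 0.0
```

Call:
servo_tool(steps=[[1,[0,0,0],[0,0,0]],[1,[0,0,0],[0,0,0]],[1,[0,0,0],[0,0,0]],[1,[0,0,0],[0,0,0]],[1,[0,0,0],[0,0,0]],[1,[0,0,0],[0,0,0]],[1,[0,0,0],[0,0,0]]], force=60)

```text
t: 6.87
tool_pos: [478.0, 87.9, 70.5]
eef_rot: [3.141, 0.002, 2.786]
ft_force: [-0.9, 0.3, 6.0]
width: 11.8
gripper_force: 61.3
```

Call:
servo_tool(steps=[[1,[0,0,0],[0,0,0.9]],[1,[0,0,0],[0,0,0.9]],[1,[0,0,0],[0,0,0.9]],[1,[0,0,0],[0,0,0.9]]])

```text
t: 7.2
tool_pos: [477.9, 87.9, 70.4]
eef_rot: [3.14, 0.001, 2.349]
ft_force: [-2.1, 0.1, 6.2]
width: 11.7
gripper_force: 61.6
```

Call:
servo_tool(steps=[[1,[0,0,0],[0,0,0.9]],[1,[0,0,0],[0,0,0.9]],[1,[0,0,0],[0,0,0.9]],[1,[0,0,0],[0,0,0.9]],[1,[0,0,0],[0,0,0.9]],[1,[0,0,0],[0,0,0.9]],[1,[0,0,0],[0,0,0.9]],[1,[0,0,0],[0,0,0.9]],[1,[0,0,0],[0,0,0]],[1,[0,0,0],[0,0,0]]])

```text
t: 8.03
tool_pos: [477.7, 87.8, 70.4]
eef_rot: [3.14, -0.0, 1.489]
ft_force: [-2.9, -0.1, 6.3]
width: 11.8
gripper_force: 61.6
```

Call:
servo_tool(steps=[[0.4,[0,0,0],[0,0,0]],[0.4,[0,0,0],[0,0,0]],[0.4,[0,0,0],[0,0,0]],[0.4,[0,0,0],[0,0,0]],[0.4,[0,0,0],[0,0,0]],[0.4,[0,0,-0.8],[0,0,0]],[0.4,[0,0,-0.8],[0,0,0]],[0.4,[0,0,-0.8],[0,0,0]],[0.4,[0,0,-0.8],[0,0,0]],[0.4,[0,0,0],[0,0,0]]])

```text
t: 8.87
tool_pos: [479.4, 88.1, 171.1]
eef_rot: [3.133, -0.002, 1.49]
ft_force: [-0.2, 0.2, 1.5]
width: 50.9
gripper_force: 0.0
```

```bash
cat >> h.py <<'E'
def bar(p,xy=(476,88)):
    P=near(p,xy,45,84,100); m=P.mean(0); e=np.linalg.svd((P-m)[:,:2],full_matrices=False)[2][0]
    print('bar',len(P),np.round(m,1),'ang',np.degrees(np.arctan2(e[1],e[0])))
E
python3 - <<'E'
from h import *
bar(eyes.capture('wrist')); p=eyes.capture('top')
for o in steel(p): print('W',np.round(o,1))
E
python3 plan.py 0.4 516.5,-209,160,1.57,14
```

```text
bar 1980 [478.1  90.8  90.8] ang -100.66110932662835
W [585.3 239.   41.8 584.6 239.2  42.3  17. ]
W [511.6 238.8  43.4 511.9 238.9  43.5  17. ]
W [490.2 431.5  43.9 489.4 431.8  44.1  22. ]
W [488.4 357.5  43.  488.3 357.5  43.5  19. ]
W [385.4 338.5  42.8 385.5 339.   41.8  17. ]
at [478.   87.9 166.3] [ 3.139 -0.     1.49 ] q6 0.19 w 51.4 F [ 0.1  0.3 -0.6] t 8.97
wp 516.5 -209.0 160.0 1.57 
14 x [[-0.7, 0.15, 0.01], [0.0, -0.0, -0.05]] .. [[-0.7, 0.12, 0.02], [0.0, -0.0, -0.05]] .. [[-0.7, 0.09, 0.02], [0.01, -0.0, -0.05]]
```

The wing has turned by 80.6°, so the beam is locked. Next is the tare knob.

Call:
servo_tool(steps=[[0.3,[-0.89,0.19,0],[0,0,0]],[0.3,[-0.89,0.19,0],[0,0,0]],[0.3,[-0.89,0.19,0],[0,0,0]],[0.3,[-0.89,0.19,0],[0,0,0]],[0.3,[-0.89,0.19,0],[0,0,0]],[0.3,[-0.89,0.19,0],[0,0,0]],[0.3,[-0.89,0.19,0],[0,0,0]],[0.3,[-0.89,0.19,0],[0,0,0]],[0.3,[-0.89,0.19,0],[0,0,0]],[0.3,[-0.89,0.19,0],[0,0,0]],[0.3,[-0.89,0.19,0],[0,0,0]]])

```text
t: 9.88
tool_pos: [515.6, -211.0, 163.1]
eef_rot: [-3.139, -0.001, 1.49]
ft_force: [-0.1, 0.3, 0.3]
width: 59.9
gripper_force: 0.0
```

Call:
servo_tool(steps=[[0.3,[0,0,0],[0,0,0.98]],[0.3,[0,0,0],[0,0,0.98]],[0.3,[0,0,0],[0,0,0.98]],[0.3,[0,0,0],[0,0,0.98]],[0.3,[0,0,0],[0,0,0.98]],[0.3,[0,0,0],[0,0,0.98]],[0.3,[0,0,0],[0,0,0.98]],[0.3,[0,0,0],[0,0,0.98]],[0.3,[0,0,0],[0,0,0.98]],[0.3,[0,0,0],[0,0,0.98]],[0.3,[0,0,0],[0,0,0.98]],[0.3,[0,0,0],[0,0,0.98]]])

```text
t: 10.88
tool_pos: [515.5, -209.6, 163.0]
eef_rot: [-3.14, 0.003, 0.073]
ft_force: [-1.2, -0.1, -0.5]
width: 59.9
gripper_force: 0.0
```

Call:
servo_tool(steps=[[0.3,[0,0,0],[0,0,0.98]],[0.3,[0,0,0],[0,0,0.98]],[0.3,[0,0,0],[0,0,0]],[0.3,[0,0,0],[0,0,0]],[0.3,[0,0,0],[0,0,0]]])

```text
t: 11.3
tool_pos: [515.9, -209.8, 164.2]
eef_rot: [-3.141, 0.002, -0.153]
ft_force: [0.3, 0.2, 0.5]
width: 60.0
gripper_force: 0.0
```

```bash
python3 - <<'E'
from h import *
p=eyes.capture('wrist'); save('pics/w2.png',p['image'][100:420,140:500])
P=near(p,(517,-208),30,88,96); print('tare',len(P),np.round(P.mean(0),1),cv2.minEnclosingCircle(P[:,:2].astype(np.float32)))
E
python3 plan.py 0.3 516.5,-209,70,-0.15,10
```

```text
tare 2895 [ 519.9 -209.1   91. ] ((519.0973510742188, -209.06918334960938), 18.01851463317871)
at [ 516.  -209.8  164.5] [-3.141e+00  1.000e-03 -1.530e-01] q6 1.28 w 59.9 F [-0.3 -0.5  1.1] t 11.35
wp 516.5 -209.0 70.0 -0.15 
10 x [[0.0, -0.0, 0.32], [-0.0, 0.0, -0.0]] .. [[0.0, -0.01, 0.31], [-0.0, 0.0, -0.01]] .. [[0.0, -0.01, 0.31], [-0.0, 0.01, -0.01]]
```

View pics/w2.png

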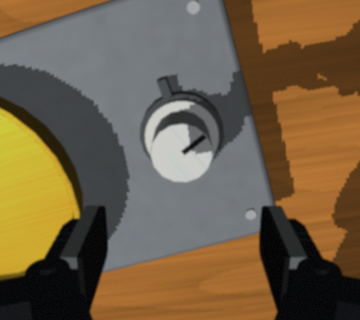

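Call:
servo_tool(steps=[[0.3,[0.05,0,0.35],[0,0,0]],[0.3,[0,0,0.35],[0,0,0]],[0.3,[0,0,0.35],[0,0,0]],[0.3,[0,0,0.35],[0,0,0]],[0.3,[0,0,0.35],[0,0,0]],[0.3,[0,0,0.35],[0,0,0]],[0.3,[0,0,0.35],[0,0,0]],[0.3,[0,0,0.3],[0,0,0]],[0.3,[0,0,0.25],[0,0,0]],[0.3,[0,0,0.1],[0,0,0]],[0.3,[0,0,0],[0,0,0]],[0.3,[0,0,0],[0,0,0]]])

```text
t: 12.35
tool_pos: [517.9, -210.2, 72.5]
eef_rot: [3.141, -0.0, -0.156]
ft_force: [-0.5, 0.5, -0.2]
width: 59.8
gripper_force: 0.0
```

Call:
servo_tool(steps=[[1,[0,0,0],[0,0,0]],[1,[0,0,0],[0,0,0]],[1,[0,0,0],[0,0,0]],[1,[0,0,0],[0,0,0]],[1,[0,0,0],[0,0,0]],[1,[0,0,0],[0,0,0]],[1,[0,0,0],[0,0,0]]], force=40)

```text
t: 12.93
tool_pos: [518.4, -209.2, 73.6]
eef_rot: [-3.14, -0.002, -0.155]
ft_force: [-1.0, 5.2, 4.9]
width: 34.5
gripper_force: 40.5
```

Call:
servo_tool(steps=[[1,[0,0,0],[0,0,-0.9]],[1,[0,0,0],[0,0,-0.9]],[1,[0,0,0],[0,0,-0.9]],[1,[0,0,0],[0,0,-0.9]],[1,[0,0,0],[0,0,-0.9]],[1,[0,0,0],[0,0,-0.9]],[1,[0,0,0],[0,0,-0.9]],[1,[0,0,0],[0,0,-0.9]],[1,[0,0,0],[0,0,-0.9]],[1,[0,0,0],[0,0,-0.9]]])

```text
t: 13.77
tool_pos: [518.6, -209.7, 73.7]
eef_rot: [3.14, -0.002, 0.93]
ft_force: [0.7, 2.6, 4.1]
width: 34.4
gripper_force: 40.4
```

```bash
python3 - <<'E'
from h import *
s=manip.read_state(); print(np.round(s['eef_rot'],3),np.round(s['wrist_torque'],3),np.round(s['joint_torque'],2),np.round(s['joint_pos'],2))
E
```

```text
[ 3.14e+00 -2.00e-03  9.30e-01] [ 0.553 -0.102 -0.086] [ -1.78 -39.63 -39.58  -1.08  -0.3    1.68] [-0.45  0.01  1.6   0.    1.54  0.2 ]
```

Call:
servo_tool(steps=[[1,[0,0,0],[0,0,-0.9]],[1,[0,0,0],[0,0,-0.9]],[1,[0,0,0],[0,0,-0.9]],[1,[0,0,0],[0,0,0]]])

```text
t: 14.1
tool_pos: [517.9, -212.6, 73.6]
eef_rot: [3.139, 0.004, 1.251]
ft_force: [-2.1, -5.4, 2.3]
width: 34.5
gripper_force: 40.4
```

```bash
cat > s.py <<'E'
from h import *
s=manip.read_state(); print(np.round(s['eef_rot'],3),np.round(s['wrist_torque'],3),np.round(s['joint_torque'][5],2))
E
python3 s.py
```

```text
[3.139 0.004 1.251] [-1.038  0.225 -0.235] -1.69
```

Call:
servo_tool(steps=[[1,[0,0,0],[0,0,-0.9]],[1,[0,0,0],[0,0,-0.9]],[1,[0,0,0],[0,0,-0.9]],[1,[0,0,0],[0,0,0]]])

```text
t: 14.43
tool_pos: [519.0, -211.8, 73.8]
eef_rot: [3.138, 0.003, 1.574]
ft_force: [3.3, -3.9, 2.1]
width: 34.5
gripper_force: 40.3
```

```bash
python3 s.py
```

```text
[3.138e+00 3.000e-03 1.574e+00] [-0.749 -0.61  -0.277] -1.89
```

Call:
servo_tool(steps=[[1,[0,0,0],[0,0,-0.9]],[1,[0,0,0],[0,0,-0.9]],[1,[0,0,0],[0,0,-0.9]],[1,[0,0,0],[0,0,0]]])

```text
t: 14.77
tool_pos: [519.3, -210.4, 73.7]
eef_rot: [3.138, 0.002, 1.898]
ft_force: [5.7, -0.2, 0.9]
width: 34.5
gripper_force: 40.4
```

```bash
python3 s.py
```

```text
[3.138e+00 2.000e-03 1.898e+00] [ 0.005 -0.899 -0.001] -1.42
```

Call:
servo_tool(steps=[[1,[0,0,0],[0,0,-0.9]],[1,[0,0,0],[0,0,-0.9]],[1,[0,0,0],[0,0,-0.9]],[1,[0,0,0],[0,0,-0.9]],[1,[0,0,0],[0,0,0]]])

```text
t: 15.18
tool_pos: [519.3, -209.6, 73.5]
eef_rot: [3.138, 0.002, 2.329]
ft_force: [4.9, 3.1, 3.1]
width: 34.6
gripper_force: 40.7
```

```bash
python3 s.py
```

```text
[3.138e+00 2.000e-03 2.329e+00] [ 0.35  -0.767 -0.147] -1.56
```

Call:
servo_tool(steps=[[0.3,[0,0,0],[0,0,0]],[0.3,[0,0,0],[0,0,0]],[0.3,[0,0,0],[0,0,0]],[0.3,[0,0,0],[0,0,0]],[0.3,[0,0,0],[0,0,0]],[0.3,[0,0,-0.8],[0,0,0]],[0.3,[0,0,-0.8],[0,0,0]],[0.3,[0,0,-0.8],[0,0,0]],[0.3,[0,0,-0.8],[0,0,0]],[0.3,[0,0,0],[0,0,0]],[0.3,[0,0,0],[0,0,0]]])

```text
t: 16.1
tool_pos: [518.4, -210.6, 170.2]
eef_rot: [3.14, 0.003, 2.327]
ft_force: [-0.5, -0.5, -0.1]
width: 59.9
gripper_force: 0.0
```

```bash
python3 - <<'E'
from h import *
p=eyes.capture('wrist'); R=np.array(p['R']); 
# rectified top view of the knob plane z=92, 0.25 mm/pixel, world x up, y left
g=np.mgrid[0:400,0:400]; X=np.stack([518+(200-g[0])*.2,-209+(200-g[1])*.2,np.full(g[0].shape,92.)],-1).reshape(-1,3)
uv=cv2.projectPoints(X,cv2.Rodrigues(R)[0],np.array(p['t'],float),K(p),np.array(p['dist_coeffs']))[0].reshape(400,400,2).astype(np.float32)
im=cv2.remap(p['image'],uv[...,0],uv[...,1],cv2.INTER_LINEAR); save('pics/tare1.png',im)
E
```

```text
(no output)
```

View pics/tare1.png

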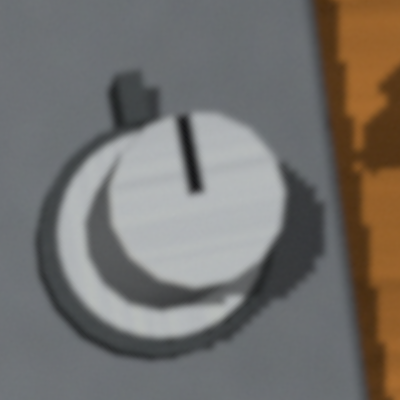

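The black line now points along the recorder's x axis at its index post, so the tare knob is at its stop. Now the weights.

Call:
servo_tool(steps=[[0.5,[0,0,0],[0,0,0.9]],[0.5,[0,0,0],[0,0,0.9]],[0.5,[0,0,0],[0,0,0.9]],[0.5,[0,0,0],[0,0,0.9]],[0.5,[0,0,0],[0,0,0.9]],[0.5,[0,0,0],[0,0,0.9]],[0.5,[0,0,0],[0,0,0.91]],[0.5,[0,0,0],[0,0,0]]])

```text
t: 16.82
tool_pos: [517.0, -209.9, 166.0]
eef_rot: [-3.138, -0.001, 1.566]
ft_force: [-0.6, 0.4, -0.2]
width: 42.8
gripper_force: 0.0
```

Call:
servo_tool(steps=[[0.5,[0.94,0,0],[0,0,0]],[0.5,[0.94,0,0],[0,0,0]],[0.5,[0.94,0,0],[0,0,0]],[0.5,[0.94,0,0],[0,0,0]],[0.5,[0.94,0,0],[0,0,0]],[0.5,[0.94,0,0],[0,0,0]],[0.5,[0.94,0,0],[0,0,0]],[0.5,[0.94,0,0],[0,0,0]],[0.5,[0.94,0,0],[0,0,0]],[0.5,[0.94,0,0],[0,0,0]],[0.5,[0.94,0,0],[0,0,0]],[0.5,[0.94,0,0],[0,0,0]]])

```text
t: 17.82
tool_pos: [517.0, 129.5, 166.8]
eef_rot: [-3.14, 0.0, 1.574]
ft_force: [0.9, -0.3, 0.3]
width: 42.6
gripper_force: 0.0
```

Call:
servo_tool(steps=[[0.5,[0.94,-0.05,0.5],[0,0,0]],[0.5,[0.94,0,0.5],[0,0,0]],[0.5,[0.94,0,0.5],[0,0,0]],[0.5,[0.94,0,0.5],[0,0,0]],[0.5,[0,0,0],[0,0,0]],[0.5,[0,0,0],[0,0,0]],[0.5,[0,0,0],[0,0,0]]])

```text
t: 18.4
tool_pos: [516.0, 240.5, 107.6]
eef_rot: [-3.14, 0.001, 1.573]
ft_force: [-0.4, -0.7, 0.2]
width: 42.5
gripper_force: 0.0
```

```bash
python3 - <<'E'
from h import *
for c in ('wrist','side'):
    p=eyes.capture(c)
    for o in steel(p): print(c,np.round(o,1))
    if c=='wrist': save('pics/w3.png',p['image'])
E
python3 plan.py 0.5 514.5,240,27,1.571,8
```

```text
wrist [491.4 359.2  42.4 491.4 359.2  43.  685. ]
wrist [387.9 339.8  41.4 388.1 339.9  43.  528. ]
wrist [586.7 240.5  40.2 586.6 240.8  42.9 431. ]
wrist [514.6 240.6  42.3 514.3 240.9  42.9 438. ]
side [587.3 239.3  42.4 587.  241.2  43.5  46. ]
side [514.9 240.6  41.6 514.3 241.2  42.8  46. ]
side [387.  338.6  41.8 387.1 339.8  43.2  41. ]
side [491.9 359.7  41.6 491.5 360.3  43.   59. ]
side [492.  430.8  42.8 492.  432.3  43.9  59. ]
at [516.7 240.1 108.9] [3.141 0.    1.571] q6 0.38 w 42.5 F [-0.  -0.3  0.3] t 18.5
wp 514.5 240.0 27.0 1.571 
8 x [[-0.0, -0.01, 0.34], [0.0, 0.0, -0.0]] .. [[-0.0, -0.01, 0.34], [0.0, 0.0, -0.0]] .. [[-0.0, -0.01, 0.35], [0.01, 0.0, -0.0]]
```

View pics/w3.png

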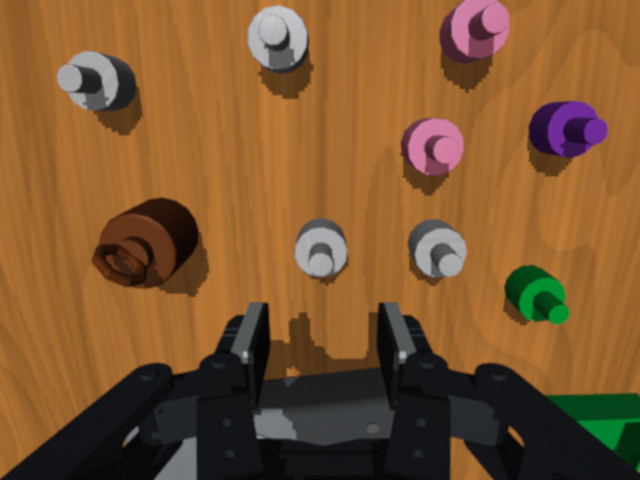

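The wrist view shows weight A at (320,250) between the fingers, steel weights at (437,248), (278,37) and (95,80), the look-alikes to the right and the rusty weight at (145,243).

Call:
servo_tool(steps=[[0.5,[0,-0.07,0.4],[0,0,0]],[0.5,[0,0,0.4],[0,0,0]],[0.5,[0,0,0.4],[0,0,0]],[0.5,[0,0,0.4],[0,0,0]],[0.5,[0,0,0.4],[0,0,0]],[0.5,[0,0,0.3],[0,0,0]],[0.5,[0,0,0.2],[0,0,0]],[0.5,[0,0,0.15],[0,0,0]],[0.5,[0,0,0.05],[0,0,0]],[0.5,[0,0,0],[0,0,0]],[0.5,[0,0,0],[0,0,0]]])

```text
t: 19.42
tool_pos: [514.6, 241.2, 27.9]
eef_rot: [3.141, -0.0, 1.571]
ft_force: [-0.8, 0.4, 0.3]
width: 42.6
gripper_force: 0.0
```

Call:
servo_tool(steps=[[1,[0,0,0],[0,0,0]],[1,[0,0,0],[0,0,0]],[1,[0,0,0],[0,0,0]],[1,[0,0,0],[0,0,0]],[1,[0,0,0],[0,0,0]],[1,[0,0,0],[0,0,0]],[1,[0,0,0],[0,0,0]]], force=60)

```text
t: 20.0
tool_pos: [514.6, 241.2, 28.1]
eef_rot: [3.14, -0.001, 1.571]
ft_force: [-0.9, -0.9, 5.2]
width: 11.4
gripper_force: 58.8
```

Call:
servo_tool(steps=[[1,[0,0,-0.3],[0,0,0]],[1,[0,0,-0.6],[0,0,0]],[1,[0,0,-0.8],[0,0,0]],[1,[0,0,-0.8],[0,0,0]],[1,[0,0,-0.8],[0,0,0]],[1,[0,0,-0.8],[0,0,0]],[1,[0,0,0],[0,0,0]],[1,[0,0,0],[0,0,0]]])

```text
t: 20.67
tool_pos: [514.8, 241.2, 151.6]
eef_rot: [3.139, -0.001, 1.571]
ft_force: [-0.2, 0.7, -2.2]
width: 11.0
gripper_force: 58.6
```

```bash
python3 plan.py 1 497.8,-60.8,150,1.571,12 497.8,-60.8,84,1.571,8; python3 - <<'E'
from h import *
p=eyes.capture('side'); save('pics/s2.png',p['image'][200:440,230:470])
for o in steel(p): print(np.round(o,1))
E
```

```text
at [514.8 241.2 151.6] [ 3.139e+00 -1.000e-03  1.571e+00] q6 0.38 w 11.0 F [-0.2  0.7 -2.2] t 20.67
wp 497.8 -60.8 150.0 1.571 
12 x [[-0.84, -0.05, 0.0], [0.0, -0.0, -0.0]] .. [[-0.84, -0.04, 0.01], [0.0, -0.0, -0.0]] .. [[-0.84, -0.05, 0.0], [0.0, -0.01, -0.0]]
wp 497.8 -60.8 84.0 1.571 
8 x [[0.0, 0.0, 0.28], [0.0, 0.0, -0.0]] .. [[0.0, 0.0, 0.28], [0.0, 0.0, -0.0]] .. [[0.0, 0.0, 0.27], [0.0, 0.0, -0.0]]
[586.9 240.1  42.7 586.7 240.8  43.4  43. ]
[387.  339.4  42.5 387.3 340.2  43.8  41. ]
[491.7 359.8  41.9 491.6 360.1  43.1  57. ]
[492.2 431.4  41.7 491.9 432.3  43.4  59. ]
```

View pics/s2.png

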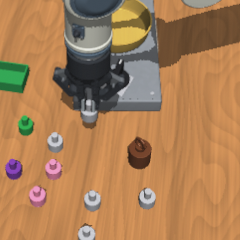

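Call:
servo_tool(steps=[[1,[-0.5,-0.05,0],[0,0,0]],[1,[-0.9,-0.05,0],[0,0,0]],[1,[-0.9,-0.05,0],[0,0,0]],[1,[-0.9,-0.05,0],[0,0,0]],[1,[-0.9,-0.05,0],[0,0,0]],[1,[-0.9,-0.05,0],[0,0,0]],[1,[-0.9,-0.05,0],[0,0,0]],[1,[-0.9,-0.05,0],[0,0,0]],[1,[-0.9,-0.05,0],[0,0,0]],[1,[-0.9,-0.05,0],[0,0,0]],[1,[-0.9,-0.05,0],[0,0,0]],[1,[-0.9,0,0],[0,0,0]]])

```text
t: 21.72
tool_pos: [495.9, -72.6, 147.9]
eef_rot: [-3.138, -0.001, 1.57]
ft_force: [1.1, -1.0, -1.7]
width: 11.3
gripper_force: 58.7
```

Call:
servo_tool(steps=[[1,[-0.9,0,0],[0,0,0]],[1,[-0.03,0,0.2],[0,0,0]],[1,[0,0,0.3],[0,0,0]],[1,[0,0,0.3],[0,0,0]],[1,[0,0,0.3],[0,0,0]],[1,[0,0,0.3],[0,0,0]],[1,[0,0,0.3],[0,0,0]],[1,[0,0,0.25],[0,0,0]],[1,[0,0,0.2],[0,0,0]],[1,[0,0,0.05],[0,0,0]],[1,[0,0,0],[0,0,0]],[1,[0,0,0],[0,0,0]]])

```text
t: 22.72
tool_pos: [497.9, -98.9, 84.6]
eef_rot: [3.141, 0.0, 1.571]
ft_force: [0.4, 0.3, -2.2]
width: 11.6
gripper_force: 58.6
```

Call:
servo_tool(steps=[[0.65,[0,0,0],[0,0,0]],[0.65,[0,0,0],[0,0,0]],[0.65,[0,0,0],[0,0,0]],[0.65,[0,0,0],[0,0,0]],[0.65,[0,0,-0.2],[0,0,0]],[0.65,[0,0,-0.5],[0,0,0]],[0.65,[0,0,-0.75],[0,0,0]],[0.65,[0,0,-0.75],[0,0,0]],[0.5,[0.5,0.13,0],[0,0,0]],[0.5,[0.9,0.24,0],[0,0,0]],[0.5,[0.9,0.24,0],[0,0,0]],[0.5,[0.9,0.24,0],[0,0,0]]])

```text
t: 23.72
tool_pos: [523.6, -2.1, 151.3]
eef_rot: [3.14, 0.0, 1.569]
ft_force: [-0.9, 0.2, -0.2]
width: 42.5
gripper_force: 0.0
```

Call:
servo_tool(steps=[[0.5,[0.9,0.24,0],[0,0,0]],[0.5,[0.9,0.24,0],[0,0,0]],[0.5,[0.9,0.24,0],[0,0,0]],[0.5,[0.9,0.24,0],[0,0,0]],[0.5,[0.9,0.24,0],[0,0,0]],[0.5,[0.9,0.24,0],[0,0,0]],[0.5,[0.9,0.24,0.4],[0,0,0]],[0.5,[0.9,0.24,0.5],[0,0,0]],[0.5,[0.92,0.19,0.4],[0,0,0]],[0.5,[0,0,0],[0,0,0]],[0.5,[0,0,0],[0,0,0]],[0.5,[0,0,0],[0,0,0]]])

```text
t: 24.72
tool_pos: [586.6, 240.4, 111.8]
eef_rot: [3.141, 0.0, 1.571]
ft_force: [-0.0, -0.0, -0.1]
width: 42.4
gripper_force: 0.0
```

```bash
python3 - <<'E'
from h import *
for c in ('wrist','side'):
    p=eyes.capture(c)
    for o in steel(p): print(c,np.round(o,1))
p=eyes.capture('top'); P=near(p,(498,-60),75,75,110); print(len(P),np.round(P.mean(0)) if len(P) else '')
E
python3 plan.py 0.5 586.8,240.7,28,1.571,8
```

```text
wrist [491.6 358.8  42.4 491.7 359.1  43.1 575. ]
wrist [587.  240.8  40.9 586.9 240.7  42.9 423. ]
side [586.9 239.2  42.6 586.8 240.7  43.7  43. ]
side [387.  338.8  42.2 387.1 340.2  43.2  43. ]
side [492.  360.3  42.1 491.6 360.3  42.9  58. ]
side [492.1 431.1  43.1 492.1 432.6  43.6  62. ]
188 [518. -69.  83.]
at [587.1 239.7 112.7] [ 3.14  -0.     1.569] q6 0.34 w 42.9 F [0.1 0.1 0.8] t 24.87
wp 586.8 240.7 28.0 1.571 
8 x [[0.0, -0.0, 0.35], [0.0, -0.0, -0.0]] .. [[0.01, -0.0, 0.36], [0.0, -0.0, -0.0]] .. [[0.0, -0.0, 0.35], [0.01, -0.0, -0.0]]
```

Call:
servo_tool(steps=[[0.5,[0,0,0.4],[0,0,0]],[0.5,[0,0,0.4],[0,0,0]],[0.5,[0,0,0.4],[0,0,0]],[0.5,[0,0,0.4],[0,0,0]],[0.5,[0,0,0.4],[0,0,0]],[0.5,[0,0,0.3],[0,0,0]],[0.5,[0,0,0.25],[0,0,0]],[0.5,[0,0,0.15],[0,0,0]],[0.5,[0,0,0.1],[0,0,0]],[0.5,[0,0,0],[0,0,0]],[0.5,[0,0,0],[0,0,0]]])

```text
t: 25.78
tool_pos: [586.8, 240.8, 27.7]
eef_rot: [3.141, -0.0, 1.571]
ft_force: [0.3, 0.0, 0.3]
width: 42.7
gripper_force: 0.0
```

Call:
servo_tool(steps=[[1,[0,0,0],[0,0,0]],[1,[0,0,0],[0,0,0]],[1,[0,0,0],[0,0,0]],[1,[0,0,0],[0,0,0]],[1,[0,0,0],[0,0,0]],[1,[0,0,0],[0,0,0]],[1,[0,0,0],[0,0,0]],[1,[0,0,-0.3],[0,0,0]],[1,[0,0,-0.6],[0,0,0]],[1,[0,0,-0.8],[0,0,0]],[1,[0,0,-0.8],[0,0,0]],[1,[0,0,-0.8],[0,0,0]]])

```text
t: 26.78
tool_pos: [585.7, 240.4, 126.3]
eef_rot: [-3.139, 0.001, 1.571]
ft_force: [0.4, 0.3, -1.6]
width: 11.2
gripper_force: 58.5
```

Call:
servo_tool(steps=[[1,[0,0,-0.8],[0,0,0]],[1,[-0.6,-0.18,0],[0,0,0]],[1,[-0.9,-0.26,0],[0,0,0]],[1,[-0.9,-0.26,0],[0,0,0]],[1,[-0.9,-0.26,0],[0,0,0]],[1,[-0.9,-0.26,0],[0,0,0]],[1,[-0.9,-0.26,0],[0,0,0]],[1,[-0.9,-0.26,0],[0,0,0]],[1,[-0.9,-0.26,0],[0,0,0]],[1,[-0.9,-0.26,0],[0,0,0]],[1,[-0.9,-0.26,0],[0,0,0]],[1,[-0.9,-0.26,0],[0,0,0]]])

```text
t: 27.78
tool_pos: [501.9, -48.4, 149.7]
eef_rot: [-3.14, -0.0, 1.571]
ft_force: [0.7, 0.0, -1.7]
width: 11.2
gripper_force: 58.7
```

Call:
servo_tool(steps=[[1,[-0.45,-0.18,0],[0,0,0]],[1,[0,0,0],[0,0,0]],[1,[0,0,0],[0,0,0]]])

```text
t: 28.03
tool_pos: [497.1, -61.2, 149.9]
eef_rot: [-3.14, -0.001, 1.569]
ft_force: [0.8, -0.3, -1.8]
width: 11.0
gripper_force: 58.7
```

```bash
python3 plan.py 1 497.8,-60.8,85,1.571,8; python3 - <<'E'
from h import *
p=eyes.capture('side')
for o in steel(p): print(np.round(o,1))
p=eyes.capture('wrist'); save('pics/w4.png',p['image'])
E
```

```text
at [497.1 -61.2 149.9] [-3.140e+00 -1.000e-03  1.569e+00] q6 -0.19 w 11.0 F [ 0.8 -0.3 -1.8] t 28.03
wp 497.8 -60.8 85.0 1.571 
8 x [[0.0, 0.0, 0.27], [-0.0, -0.0, -0.0]] .. [[0.0, 0.01, 0.27], [-0.0, -0.0, -0.0]] .. [[0.0, 0.0, 0.27], [-0.01, -0.01, -0.01]]
[387.  339.2  42.1 387.1 340.1  43.3  42. ]
[491.9 359.2  41.4 491.9 360.1  43.4  55. ]
[492.1 430.9  42.9 491.9 432.6  43.9  61. ]
```

View pics/w4.png

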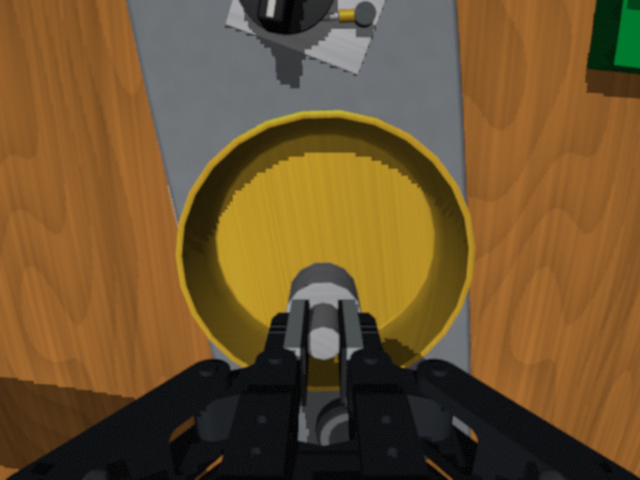

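The wrist view shows the second weight held upright over the bowl at (323,320). Lower it and release.

Call:
servo_tool(steps=[[1,[0,0.02,0.2],[0,0,0]],[1,[0,0,0.35],[0,0,0]],[1,[0,0,0.4],[0,0,0]],[1,[0,0,0.4],[0,0,0]],[1,[0,0,0.35],[0,0,0]],[1,[0,0,0.25],[0,0,0]],[1,[0,0,0.15],[0,0,0]],[1,[0,0,0.05],[0,0,0]],[1,[0,0,0],[0,0,0]],[1,[0,0,0],[0,0,0]]])

```text
t: 28.97
tool_pos: [498.6, -60.9, 86.3]
eef_rot: [3.141, 0.0, 1.571]
ft_force: [-0.3, 0.2, -2.2]
width: 11.5
gripper_force: 58.7
```

Call:
servo_tool(steps=[[0.65,[0,0,0],[0,0,0]],[0.65,[0,0,0],[0,0,0]],[0.65,[0,0,0],[0,0,0]],[0.65,[0,0,0],[0,0,0]],[0.65,[0,0,-0.2],[0,0,0]],[0.65,[0,0,-0.5],[0,0,0]],[0.65,[0,0,-0.75],[0,0,0]],[0.65,[0,0,-0.75],[0,0,0]],[0.5,[0.6,0,0],[0,0,0]],[0.5,[0.92,-0.02,0],[0,0,0]],[0.5,[0.92,-0.02,0],[0,0,0]],[0.5,[0.92,-0.02,0],[0,0,0]]])

```text
t: 29.97
tool_pos: [496.5, 40.9, 152.7]
eef_rot: [3.14, -0.0, 1.57]
ft_force: [0.4, 0.6, 1.2]
width: 42.5
gripper_force: 0.0
```

Call:
servo_tool(steps=[[0.5,[0.92,-0.02,0],[0,0,0]],[0.5,[0.92,-0.02,0],[0,0,0]],[0.5,[0.92,-0.02,0],[0,0,0]],[0.5,[0.92,-0.02,0],[0,0,0]],[0.5,[0.92,-0.02,0],[0,0,0]],[0.5,[0.92,-0.02,0],[0,0,0]],[0.5,[0.92,-0.02,0],[0,0,0]],[0.5,[0.92,0,0],[0,0,0]],[0.5,[0.92,0,0.4],[0,0,0]],[0.5,[0.92,0,0.5],[0,0,0]],[0.5,[0.92,0,0.4],[0,0,0]],[0.5,[0.5,0,0],[0,0,0]]])

```text
t: 30.97
tool_pos: [490.7, 360.6, 109.8]
eef_rot: [-3.137, 0.002, 1.572]
ft_force: [0.5, -0.0, -0.2]
width: 42.7
gripper_force: 0.0
```

Call:
servo_tool(steps=[[0.5,[0,0,0],[0,0,0]],[0.5,[0,0,0],[0,0,0]],[0.5,[0,0,0],[0,0,0]]])

```text
t: 31.22
tool_pos: [493.0, 357.9, 114.2]
eef_rot: [3.14, -0.0, 1.57]
ft_force: [0.8, 0.3, 0.7]
width: 42.7
gripper_force: 0.0
```

```bash
cat > w.py <<'E'
from h import *
for c in ('wrist','side','top'):
    p=eyes.capture(c)
    for o in steel(p): print(c,np.round(o[:3],1))
P=near(p,(498,-60),66,64,110)
for i in range(6):
    if len(P)<4: break
    d=np.linalg.norm((P-P[P[:,2].argmax()])[:,:2],axis=1)<20; print('bowl thing',np.round(P[d].mean(0)),round(P[d][:,2].max()),d.sum()); P=P[~d]
E
python3 w.py; python3 plan.py 0.5 491.7,359.3,28,1.571,8
```

```text
wrist [491.1 431.6  42.8]
wrist [491.4 359.6  41. ]
wrist [387.8 340.3  41.4]
side [387.  339.6  42. ]
side [491.8 358.3  41.6]
side [492.2 431.4  42.7]
top [488.4 356.3  43.1]
bowl thing [496. -63.  83.] 105 107
bowl thing [ 495. -101.   82.] 103 115
bowl thing [482. -70.  76.] 76 1
bowl thing [522. -11.  70.] 70 1
bowl thing [ 471. -106.   67.] 69 3
bowl thing [506.   2.  67.] 67 1
at [493.  357.6 114. ] [ 3.140e+00 -1.000e-03  1.569e+00] q6 0.57 w 42.9 F [ 0.1  0.2 -0.2] t 31.37
wp 491.7 359.3 28.0 1.571 
8 x [[0.01, -0.01, 0.36], [0.0, -0.0, -0.0]] .. [[0.01, -0.0, 0.36], [0.0, -0.0, -0.0]] .. [[0.0, -0.01, 0.36], [0.0, -0.0, -0.01]]
```

Call:
servo_tool(steps=[[0.5,[0.05,-0.04,0.4],[0,0,0]],[0.5,[0,0,0.4],[0,0,0]],[0.5,[0,0,0.4],[0,0,0]],[0.5,[0,0,0.4],[0,0,0]],[0.5,[0,0,0.4],[0,0,0]],[0.5,[0,0,0.35],[0,0,0]],[0.5,[0,0,0.25],[0,0,0]],[0.5,[0,0,0.15],[0,0,0]],[0.5,[0,0,0.1],[0,0,0]],[0.5,[0,0,0],[0,0,0]],[0.5,[0,0,0],[0,0,0]]])

```text
t: 32.28
tool_pos: [491.4, 360.3, 27.8]
eef_rot: [3.141, -0.0, 1.571]
ft_force: [0.1, 0.0, 0.5]
width: 42.4
gripper_force: 0.0
```

Call:
servo_tool(steps=[[1,[0,0,0],[0,0,0]],[1,[0,0,0],[0,0,0]],[1,[0,0,0],[0,0,0]],[1,[0,0,0],[0,0,0]],[1,[0,0,0],[0,0,0]],[1,[0,0,0],[0,0,0]],[1,[0,0,0],[0,0,0]],[1,[0,0,-0.3],[0,0,0]],[1,[0,0,-0.6],[0,0,0]],[1,[0,0,-0.8],[0,0,0]],[1,[0,0,-0.8],[0,0,0]],[1,[0,0,-0.8],[0,0,0]]])

```text
t: 33.28
tool_pos: [490.4, 359.7, 126.3]
eef_rot: [-3.139, 0.001, 1.571]
ft_force: [0.4, 0.6, -1.5]
width: 11.4
gripper_force: 58.5
```

Call:
servo_tool(steps=[[1,[0,0,-0.8],[0,0,0]],[1,[-0.6,0,0],[0,0,0]],[1,[-0.9,0.02,0],[0,0,0]],[1,[-0.9,0.02,0],[0,0,0]],[1,[-0.9,0.02,0],[0,0,0]],[1,[-0.9,0.02,0],[0,0,0]],[1,[-0.9,0.02,0],[0,0,0]],[1,[-0.9,0.02,0],[0,0,0]],[1,[-0.9,0.02,0],[0,0,0]],[1,[-0.9,0.02,0],[0,0,0]],[1,[-0.9,0.02,0],[0,0,0]],[1,[-0.9,0.02,0],[0,0,0]]])

```text
t: 34.28
tool_pos: [496.3, 70.9, 149.7]
eef_rot: [-3.14, 0.0, 1.571]
ft_force: [1.0, 0.0, -1.4]
width: 10.8
gripper_force: 58.7
```

Call:
servo_tool(steps=[[1,[-0.9,0,0],[0,0,0]],[1,[-0.9,0,0],[0,0,0]],[1,[-0.9,0,0],[0,0,0]],[1,[-0.43,0,0],[0,0,0]],[1,[0,0,0],[0,0,0]],[1,[0,0,0],[0,0,0]],[1,[0,0,0],[0,0,0]]])

```text
t: 34.87
tool_pos: [496.8, -21.1, 149.9]
eef_rot: [-3.141, -0.001, 1.571]
ft_force: [1.1, -0.4, -2.2]
width: 11.4
gripper_force: 58.7
```

```bash
python3 plan.py 1 497.8,-22.8,85,1.571,8; python3 w.py
```

```text
at [496.8 -21.1 149.9] [-3.141e+00 -1.000e-03  1.571e+00] q6 -0.11 w 11.4 F [ 1.1 -0.4 -2.2] t 34.87
wp 497.8 -22.8 85.0 1.571 
8 x [[-0.01, 0.0, 0.27], [-0.0, -0.0, -0.0]] .. [[-0.0, 0.0, 0.27], [-0.0, -0.0, -0.0]] .. [[-0.01, 0.01, 0.27], [-0.01, -0.01, -0.0]]
side [387.  339.6  41.4]
side [492.2 430.4  42.9]
top [490.2 432.   43.8]
top [385.8 337.6  43.8]
```

Call:
servo_tool(steps=[[1,[-0.02,0.02,0.2],[0,0,0]],[1,[0,0,0.35],[0,0,0]],[1,[0,0,0.4],[0,0,0]],[1,[0,0,0.4],[0,0,0]],[1,[0,0,0.35],[0,0,0]],[1,[0,0,0.25],[0,0,0]],[1,[0,0,0.15],[0,0,0]],[1,[0,0,0.05],[0,0,0]],[1,[0,0,0],[0,0,0]],[1,[0,0,0],[0,0,0]]])

```text
t: 35.85
tool_pos: [498.0, -22.4, 86.3]
eef_rot: [3.141, 0.0, 1.571]
ft_force: [-0.4, 0.9, -2.0]
width: 11.0
gripper_force: 58.7
```

Call:
servo_tool(steps=[[0.65,[0,0,0],[0,0,0]],[0.65,[0,0,0],[0,0,0]],[0.65,[0,0,0],[0,0,0]],[0.65,[0,0,0],[0,0,0]],[0.65,[0,0,-0.2],[0,0,0]],[0.65,[0,0,-0.5],[0,0,0]],[0.65,[0,0,-0.75],[0,0,0]],[0.65,[0,0,-0.75],[0,0,0]],[0.5,[0.6,0,0],[0,0,0]],[0.5,[0.93,-0.02,0],[0,0,0]],[0.5,[0.93,-0.02,0],[0,0,0]],[0.5,[0.93,-0.02,0],[0,0,0]]])

```text
t: 36.85
tool_pos: [496.0, 80.2, 152.7]
eef_rot: [3.14, -0.0, 1.57]
ft_force: [0.3, 0.3, 0.4]
width: 42.8
gripper_force: 0.0
```

Call:
servo_tool(steps=[[0.5,[0.93,-0.02,0],[0,0,0]],[0.5,[0.93,-0.02,0],[0,0,0]],[0.5,[0.93,-0.02,0],[0,0,0]],[0.5,[0.93,-0.02,0],[0,0,0]],[0.5,[0.93,-0.02,0],[0,0,0]],[0.5,[0.93,-0.02,0],[0,0,0]],[0.5,[0.93,0,0],[0,0,0]],[0.5,[0.93,0,0],[0,0,0]],[0.5,[0.93,0,0],[0,0,0]],[0.5,[0.93,0,0.4],[0,0,0]],[0.5,[0.93,0,0.5],[0,0,0]],[0.5,[0.93,0,0.4],[0,0,0]]])

```text
t: 37.85
tool_pos: [492.3, 415.7, 112.7]
eef_rot: [3.141, -0.0, 1.571]
ft_force: [1.1, -0.0, -0.2]
width: 42.5
gripper_force: 0.0
```

Call:
servo_tool(steps=[[0.5,[0.6,0,0],[0,0,0]],[0.5,[0,0,0],[0,0,0]],[0.5,[0,0,0],[0,0,0]],[0.5,[0,0,0],[0,0,0]],[0.5,[0,0,0],[0,0,0]]])

```text
t: 38.27
tool_pos: [492.9, 431.4, 113.7]
eef_rot: [3.141, -0.0, 1.57]
ft_force: [0.6, -0.0, 0.3]
width: 42.7
gripper_force: 0.0
```

```bash
python3 w.py; python3 plan.py 0.5 492,432,28,1.571,8
```

```text
wrist [491.6 432.   43.2]
side [387.  339.8  41.5]
side [492.2 431.8  42.4]
top [490.2 431.8  45.5]
top [385.6 337.5  44. ]
bowl thing [495. -63.  83.] 105 109
bowl thing [ 495. -100.   82.] 104 114
bowl thing [495. -25.  82.] 103 109
bowl thing [437. -68.  66.] 66 1
at [492.8 431.4 113.5] [ 3.141e+00 -1.000e-03  1.569e+00] q6 0.67 w 42.8 F [ 0.4 -0.4 -0.2] t 38.42
wp 492.0 432.0 28.0 1.571 
8 x [[0.0, -0.0, 0.36], [0.0, -0.0, -0.0]] .. [[0.0, -0.0, 0.36], [0.0, -0.0, -0.0]] .. [[0.01, -0.01, 0.35], [0.01, -0.0, -0.0]]
```

Call:
servo_tool(steps=[[0.5,[0.02,-0.02,0.4],[0,0,0]],[0.5,[0,0,0.4],[0,0,0]],[0.5,[0,0,0.4],[0,0,0]],[0.5,[0,0,0.4],[0,0,0]],[0.5,[0,0,0.4],[0,0,0]],[0.5,[0,0,0.35],[0,0,0]],[0.5,[0,0,0.25],[0,0,0]],[0.5,[0,0,0.15],[0,0,0]],[0.5,[0,0,0.1],[0,0,0]],[0.5,[0,0,0],[0,0,0]],[0.5,[0,0,0],[0,0,0]]])

```text
t: 39.33
tool_pos: [492.0, 432.9, 27.8]
eef_rot: [3.141, -0.0, 1.571]
ft_force: [-0.3, 0.5, 0.8]
width: 42.4
gripper_force: 0.0
```

Call:
servo_tool(steps=[[1,[0,0,0],[0,0,0]],[1,[0,0,0],[0,0,0]],[1,[0,0,0],[0,0,0]],[1,[0,0,0],[0,0,0]],[1,[0,0,0],[0,0,0]],[1,[0,0,0],[0,0,0]],[1,[0,0,0],[0,0,0]],[1,[0,0,-0.3],[0,0,0]],[1,[0,0,-0.6],[0,0,0]],[1,[0,0,-0.8],[0,0,0]],[1,[0,0,-0.8],[0,0,0]],[1,[0,0,-0.8],[0,0,0]]])

```text
t: 40.33
tool_pos: [491.4, 432.2, 126.3]
eef_rot: [-3.14, 0.001, 1.57]
ft_force: [1.2, 0.3, -0.9]
width: 11.6
gripper_force: 58.5
```

Call:
servo_tool(steps=[[1,[0,0,-0.8],[0,0,0]],[1,[-0.5,0,0],[0,0,0]],[1,[-0.93,0.09,0],[0,0,0]],[1,[-0.93,0.09,0],[0,0,0]],[1,[-0.93,0.09,0],[0,0,0]],[1,[-0.93,0.09,0],[0,0,0]],[1,[-0.93,0.09,0],[0,0,0]],[1,[-0.93,0.09,0],[0,0,0]],[1,[-0.93,0.09,0],[0,0,0]],[1,[-0.93,0.09,0],[0,0,0]],[1,[-0.93,0.09,0],[0,0,0]],[1,[-0.93,0.09,0],[0,0,0]]])

```text
t: 41.33
tool_pos: [518.3, 137.2, 149.8]
eef_rot: [-3.141, 0.0, 1.571]
ft_force: [0.5, 0.4, -1.9]
width: 11.4
gripper_force: 58.7
```

Call:
servo_tool(steps=[[1,[-0.93,0.09,0],[0,0,0]],[1,[-0.93,0.09,0],[0,0,0]],[1,[-0.93,0.09,0],[0,0,0]],[1,[-0.93,0.09,0],[0,0,0]],[1,[-0.93,0.09,0],[0,0,0]],[1,[-0.93,0.09,0],[0,0,0]],[1,[-0.42,0,0],[0,0,0]],[1,[0,0,0],[0,0,0]],[1,[0,0,0],[0,0,0]],[1,[0,0,0],[0,0,0]]])

```text
t: 42.17
tool_pos: [534.7, -40.3, 150.1]
eef_rot: [-3.141, -0.001, 1.571]
ft_force: [0.3, -0.0, -1.6]
width: 11.5
gripper_force: 58.7
```

```bash
python3 plan.py 1 535.8,-42,86,1.571,8; python3 w.py
```

```text
at [534.7 -40.3 150.1] [-3.141e+00 -1.000e-03  1.571e+00] q6 -0.14 w 11.5 F [ 0.3 -0.  -1.6] t 42.17
wp 535.8 -42.0 86.0 1.571 
8 x [[-0.01, 0.0, 0.27], [-0.0, -0.0, 0.0]] .. [[-0.0, 0.0, 0.26], [-0.0, -0.0, 0.0]] .. [[-0.01, 0.01, 0.27], [-0.0, -0.01, 0.0]]
side [387.  339.3  41.7]
top [385.5 338.1  43.2]
bowl thing [491. -21.  86.] 106 52
bowl thing [488. -66.  83.] 102 29
bowl thing [486. -93.  77.] 80 10
bowl thing [450. -51.  65.] 67 2
```

Call:
servo_tool(steps=[[1,[-0.05,0.04,0.2],[0,0,0]],[1,[0,0,0.35],[0,0,0]],[1,[0,0,0.4],[0,0,0]],[1,[0,0,0.4],[0,0,0]],[1,[0,0,0.35],[0,0,0]],[1,[0,0,0.25],[0,0,0]],[1,[0,0,0.1],[0,0,0]],[1,[0,0,0.05],[0,0,0]],[1,[0,0,0],[0,0,0]],[1,[0,0,0],[0,0,0]]])

```text
t: 43.15
tool_pos: [536.5, -42.9, 87.9]
eef_rot: [3.14, 0.0, 1.571]
ft_force: [-0.4, -0.0, -1.6]
width: 11.4
gripper_force: 58.7
```

Call:
servo_tool(steps=[[0.74,[0,0,0],[0,0,0]],[0.74,[0,0,0],[0,0,0]],[0.74,[0,0,0],[0,0,0]],[0.74,[0,0,0],[0,0,0]],[0.74,[0,0,-0.2],[0,0,0]],[0.74,[0,0,-0.5],[0,0,0]],[0.74,[0,0,-0.75],[0,0,0]],[0.74,[0,0,-0.75],[0,0,0]],[0.5,[0.5,0,0],[0,0,0]],[0.5,[0.93,-0.38,0],[0,0,0]],[0.5,[0.93,-0.38,0],[0,0,0]],[0.5,[0.93,-0.38,0],[0,0,0]]])

```text
t: 44.15
tool_pos: [501.6, 56.7, 154.1]
eef_rot: [3.141, -0.0, 1.57]
ft_force: [0.2, -0.3, -0.5]
width: 42.8
gripper_force: 0.0
```

Call:
servo_tool(steps=[[0.5,[0.93,-0.38,0],[0,0,0]],[0.5,[0.93,-0.38,0],[0,0,0]],[0.5,[0.93,-0.38,0],[0,0,0]],[0.5,[0.93,-0.38,0],[0,0,0]],[0.5,[0.93,-0.38,0],[0,0,0]],[0.5,[0.93,-0.38,0],[0,0,0]],[0.5,[0.93,-0.38,0],[0,0,0]],[0.5,[0.93,-0.38,0],[0,0,0]],[0.5,[0.93,-0.38,0],[0,0,0]],[0.5,[0.93,-0.38,0],[0,0,0]],[0.5,[0.14,0,0],[0,0,0]],[0.5,[0,0,0.4],[0,0,0]]])

```text
t: 45.15
tool_pos: [388.3, 341.3, 144.0]
eef_rot: [3.138, -0.003, 1.574]
ft_force: [0.5, -0.1, 0.1]
width: 42.7
gripper_force: 0.0
```

Call:
servo_tool(steps=[[0.5,[0,0,0.5],[0,0,0]],[0.5,[0,0,0.4],[0,0,0]],[0.5,[0,0,0],[0,0,0]],[0.5,[0,0,0],[0,0,0]],[0.5,[0,0,0],[0,0,0]]])

```text
t: 45.57
tool_pos: [388.4, 338.5, 114.7]
eef_rot: [3.141, -0.0, 1.569]
ft_force: [0.0, 0.2, -0.3]
width: 42.4
gripper_force: 0.0
```

```bash
python3 w.py; python3 plan.py 0.5 388,340,28,1.571,8
```

```text
wrist [388.  340.1  40.6]
side [387.  339.9  42.3]
top [385.6 338.3  44.1]
bowl thing [496. -26.  83.] 108 107
bowl thing [533. -45.  83.] 105 110
bowl thing [496. -63.  83.] 104 107
bowl thing [ 495. -101.   83.] 104 113
bowl thing [486. -15.  77.] 81 5
at [388.5 339.1 115.3] [ 3.14e+00 -1.00e-03  1.57e+00] q6 0.65 w 42.6 F [ 0.2  0.9 -0.6] t 45.72
wp 388.0 340.0 28.0 1.571 
8 x [[0.0, -0.0, 0.36], [0.0, -0.0, -0.0]] .. [[0.0, -0.01, 0.37], [0.0, -0.0, -0.0]] .. [[0.01, -0.0, 0.36], [0.0, -0.01, -0.01]]
```

Call:
servo_tool(steps=[[0.5,[0.03,-0.02,0.4],[0,0,0]],[0.5,[0,0,0.4],[0,0,0]],[0.5,[0,0,0.4],[0,0,0]],[0.5,[0,0,0.4],[0,0,0]],[0.5,[0,0,0.4],[0,0,0]],[0.5,[0,0,0.4],[0,0,0]],[0.5,[0,0,0.25],[0,0,0]],[0.5,[0,0,0.15],[0,0,0]],[0.5,[0,0,0.1],[0,0,0]],[0.5,[0,0,0],[0,0,0]],[0.5,[0,0,0],[0,0,0]]])

```text
t: 46.63
tool_pos: [387.6, 340.2, 27.8]
eef_rot: [3.141, -0.0, 1.571]
ft_force: [-1.0, -0.3, 0.0]
width: 42.9
gripper_force: 0.0
```

Call:
servo_tool(steps=[[1,[0,0,0],[0,0,0]],[1,[0,0,0],[0,0,0]],[1,[0,0,0],[0,0,0]],[1,[0,0,0],[0,0,0]],[1,[0,0,0],[0,0,0]],[1,[0,0,0],[0,0,0]],[1,[0,0,0],[0,0,0]],[1,[0,0,-0.3],[0,0,0]],[1,[0,0,-0.6],[0,0,0]],[1,[0,0,-0.8],[0,0,0]],[1,[0,0,-0.8],[0,0,0]],[1,[0,0,-0.8],[0,0,0]]])

```text
t: 47.63
tool_pos: [386.5, 339.5, 126.4]
eef_rot: [-3.139, 0.002, 1.571]
ft_force: [0.5, -0.3, -2.0]
width: 10.9
gripper_force: 58.6
```

Call:
servo_tool(steps=[[1,[0,0,-0.8],[0,0,0]],[1,[-0.5,0,0],[0,0,0]],[1,[-0.93,0.17,0],[0,0,0]],[1,[-0.93,0.17,0],[0,0,0]],[1,[-0.93,0.17,0],[0,0,0]],[1,[-0.93,0.17,0],[0,0,0]],[1,[-0.93,0.17,0],[0,0,0]],[1,[-0.93,0.17,0],[0,0,0]],[1,[-0.93,0.17,0],[0,0,0]],[1,[-0.93,0.17,0],[0,0,0]],[1,[-0.93,0.17,0],[0,0,0]],[1,[-0.93,0.17,0],[0,0,0]]])

```text
t: 48.63
tool_pos: [437.6, 44.7, 149.7]
eef_rot: [-3.14, -0.0, 1.571]
ft_force: [0.3, 0.6, -1.9]
width: 11.4
gripper_force: 58.7
```

Call:
servo_tool(steps=[[1,[-0.93,0.17,0],[0,0,0]],[1,[-0.93,0.17,0],[0,0,0]],[1,[-0.93,0.17,0],[0,0,0]],[1,[-0.93,0.17,0],[0,0,0]],[1,[-0.48,0,0],[0,0,0]],[1,[0,0,0],[0,0,0]],[1,[0,0,0],[0,0,0]],[1,[0,0,0],[0,0,0]]])

```text
t: 49.3
tool_pos: [458.3, -79.3, 149.8]
eef_rot: [-3.14, -0.001, 1.571]
ft_force: [-0.1, 0.6, -1.9]
width: 11.0
gripper_force: 58.7
```

```bash
python3 plan.py 1 460,-80,86,1.571,8; python3 w.py
```

```text
at [458.3 -79.3 149.8] [-3.140e+00 -1.000e-03  1.571e+00] q6 -0.24 w 11.0 F [-0.1  0.6 -1.9] t 49.3
wp 460.0 -80.0 86.0 1.571 
8 x [[-0.0, 0.01, 0.27], [-0.0, -0.0, -0.0]] .. [[-0.0, 0.01, 0.26], [-0.0, -0.0, -0.0]] .. [[-0.01, -0.0, 0.27], [-0.0, -0.01, -0.0]]
bowl thing [536. -44.  83.] 101 86
bowl thing [499. -17.  78.] 95 33
```

Call:
servo_tool(steps=[[1,[-0.02,0.03,0.2],[0,0,0]],[1,[0,0,0.35],[0,0,0]],[1,[0,0,0.4],[0,0,0]],[1,[0,0,0.4],[0,0,0]],[1,[0,0,0.35],[0,0,0]],[1,[0,0,0.25],[0,0,0]],[1,[0,0,0.1],[0,0,0]],[1,[0,0,0.05],[0,0,0]],[1,[0,0,0],[0,0,0]],[1,[0,0,0],[0,0,0]]])

```text
t: 50.28
tool_pos: [459.9, -80.7, 87.9]
eef_rot: [3.141, 0.0, 1.571]
ft_force: [-1.0, -0.3, -2.1]
width: 10.9
gripper_force: 58.7
```

Call:
servo_tool(steps=[[0.74,[0,0,0],[0,0,0]],[0.74,[0,0,0],[0,0,0]],[0.74,[0,0,0],[0,0,0]],[0.74,[0,0,0],[0,0,0]],[0.74,[0,0,-0.2],[0,0,0]],[0.74,[0,0,-0.5],[0,0,0]],[0.74,[0,0,-0.75],[0,0,0]],[0.74,[0,0,-0.8],[0,0,0]],[0.4,[0.5,0,0],[0,0,0]],[0.4,[0.9,0.1,0],[0,0,0]],[0.4,[0.9,0.1,0],[0,0,0]],[0.4,[0.9,0.1,0],[0,0,0]]])

```text
t: 51.28
tool_pos: [468.8, 16.3, 155.8]
eef_rot: [3.14, 0.0, 1.569]
ft_force: [0.2, 0.1, 0.2]
width: 51.2
gripper_force: 0.0
```

Call:
servo_tool(steps=[[0.4,[0.9,0.1,0],[0,0,0.5]],[0.4,[0.9,0.1,0],[0,0,0.5]],[0.4,[0.6,0.1,0],[0,0,0.5]],[0.4,[0,0,0],[0,0,0]],[0.4,[0,0,0],[0,0,0]],[0.4,[0,0,0],[0,0,0]],[0.4,[0,0,0],[0,0,0]]])

```text
t: 51.87
tool_pos: [481.3, 85.8, 155.0]
eef_rot: [3.141, 0.0, 1.39]
ft_force: [-0.2, 0.0, 0.9]
width: 51.4
gripper_force: 0.0
```

```bash
python3 w.py; python3 - <<'E'
from h import *
bar(eyes.capture('wrist'))
p=eyes.capture('top'); save('pics/t9.png',cv2.resize(p['image'][190:350,130:450],(800,400),interpolation=cv2.INTER_CUBIC))
E
python3 plan.py 0.4 478,88,70,1.385,8
```

```text
bowl thing [496. -63.  83.] 107 110
bowl thing [458. -83.  83.] 106 112
bowl thing [495. -25.  83.] 105 106
bowl thing [ 495. -101.   82.] 104 112
bowl thing [533. -45.  82.] 104 110
bowl thing [449. -68.  74.] 83 2
bar 2260 [478.3  91.   90.8] ang -100.83154272963648
at [481.3  86.1 154.8] [3.142 0.    1.39 ] q6 0.29 w 50.9 F [-1.1  0.3  0.3] t 52.12
wp 478.0 88.0 70.0 1.385 
8 x [[0.01, -0.02, 0.35], [0.0, 0.0, 0.0]] .. [[0.01, -0.02, 0.35], [0.0, 0.0, 0.0]] .. [[0.0, -0.01, 0.36], [0.0, 0.0, 0.01]]
```

View pics/t9.png

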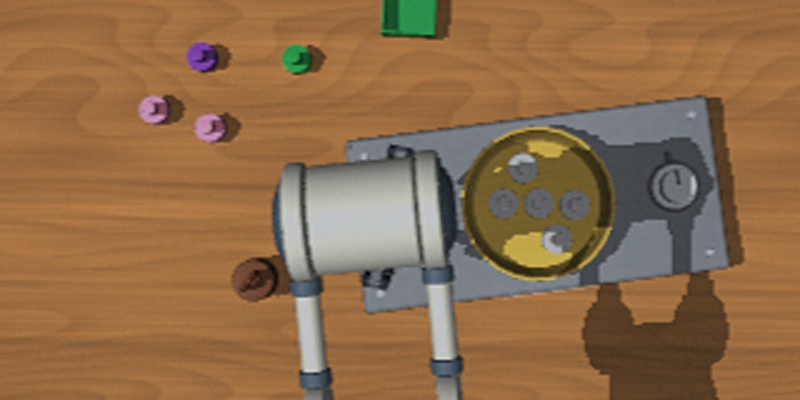

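The top view shows all five steel weights standing in the bowl around (540,203). Only look-alikes and the rusty weight are left on the table, and the tare line points to its index.

Call:
servo_tool(steps=[[0.4,[0.04,-0.12,0.4],[0,0,0]],[0.4,[0,0,0.4],[0,0,0]],[0.4,[0,0,0.4],[0,0,0]],[0.4,[0,0,0.4],[0,0,0]],[0.4,[0,0,0.4],[0,0,0]],[0.4,[0,0,0.35],[0,0,0]],[0.4,[0,0,0.25],[0,0,0]],[0.4,[0,0,0.15],[0,0,0]],[0.4,[0,0,0.05],[0,0,0]],[0.4,[0,0,0],[0,0,0]],[0.4,[0,0,0],[0,0,0]]])

```text
t: 53.03
tool_pos: [478.4, 88.6, 71.4]
eef_rot: [3.141, -0.0, 1.391]
ft_force: [-0.4, -0.5, 0.6]
width: 51.0
gripper_force: 0.0
```

Call:
servo_tool(steps=[[1,[0,0,0],[0,0,0]],[1,[0,0,0],[0,0,0]],[1,[0,0,0],[0,0,0]],[1,[0,0,0],[0,0,0]],[1,[0,0,0],[0,0,0]],[1,[0,0,0],[0,0,0]],[1,[0,0,0],[0,0,0]]], force=60)

```text
t: 53.62
tool_pos: [477.9, 88.7, 71.5]
eef_rot: [3.142, -0.0, 1.391]
ft_force: [-4.4, 0.7, 6.4]
width: 11.9
gripper_force: 60.6
```

Call:
servo_tool(steps=[[1,[0,0,0],[0,0,-0.92]],[1,[0,0,0],[0,0,-0.92]],[1,[0,0,0],[0,0,-0.92]],[1,[0,0,0],[0,0,-0.92]],[1,[0,0,0],[0,0,-0.92]],[1,[0,0,0],[0,0,-0.92]],[1,[0,0,0],[0,0,-0.92]],[1,[0,0,0],[0,0,-0.92]],[1,[0,0,0],[0,0,-0.92]],[1,[0,0,0],[0,0,-0.92]],[1,[0,0,0],[0,0,-0.92]],[1,[0,0,0],[0,0,-0.92]]])

```text
t: 54.62
tool_pos: [477.3, 88.4, 71.5]
eef_rot: [-3.141, -0.001, 2.721]
ft_force: [-6.9, -1.1, 7.6]
width: 11.8
gripper_force: 60.9
```

Call:
servo_tool(steps=[[1,[0,0,0],[0,0,0]],[1,[0,0,0],[0,0,0]],[0.5,[0,0,0],[0,0,0]],[0.5,[0,0,0],[0,0,0]],[0.5,[0,0,0],[0,0,0]],[0.5,[0,0,0],[0,0,0]],[0.5,[0,0,0],[0,0,0]],[0.5,[0,0,0],[0,0,0]],[0.5,[0,0,0],[0,0,0]],[0.5,[0,0,0],[0,0,0]],[0.5,[0,0,0],[0,0,0]],[0.5,[0,0,0],[0,0,0]]])

```text
t: 55.62
tool_pos: [478.0, 88.5, 70.8]
eef_rot: [3.142, -0.0, 2.715]
ft_force: [-0.5, 0.1, 0.5]
width: 42.7
gripper_force: 0.0
```

```bash
python3 - <<'E'
from h import *
p=eyes.capture('wrist'); bar(p); save('pics/w9.png',p['image'])
E
python3 plan.py 0.5 478,88,70,2.78,2
```

```text
bar 7628 [473.4  90.4  91.2] ang -128.95577695680115
at [478.   88.5  70.8] [3.142 0.    2.715] q6 -1.03 w 43.0 F [ 0.4 -0.3  0.1] t 55.67
wp 478.0 88.0 70.0 2.78 
2 x [[-0.0, -0.01, 0.01], [0.0, 0.0, -0.27]] .. [[-0.01, -0.01, 0.02], [0.0, 0.0, -0.27]] .. [[-0.01, -0.01, 0.02], [0.0, 0.0, -0.27]]
```

View pics/w9.png

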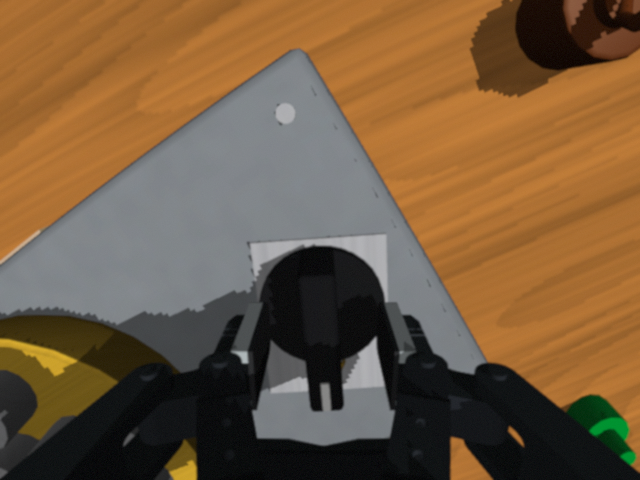

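The bar lies along the fingers at (320,310), so the lock is at its free end. Wait, then lock again.

Call:
servo_tool(steps=[[0.5,[0,0,0],[0,0,-0.3]],[0.5,[0,0,0],[0,0,-0.28]],[0.5,[0,0,0],[0,0,0]],[0.5,[0,0,0],[0,0,0]],[0.5,[0,0,0],[0,0,0]],[0.5,[0,0,0],[0,0,0]],[0.5,[0,0,0],[0,0,0]],[0.5,[0,0,0],[0,0,0]],[0.5,[0,0,0],[0,0,0]],[0.5,[0,0,0],[0,0,0]],[0.5,[0,0,0],[0,0,0]],[0.5,[0,0,0],[0,0,0]]])

```text
t: 56.67
tool_pos: [478.0, 88.5, 70.7]
eef_rot: [-3.142, -0.0, 2.785]
ft_force: [-0.4, -0.3, 0.4]
width: 42.8
gripper_force: 0.0
```

Call:
servo_tool(steps=[[0.5,[0,0,0],[0,0,0]],[0.5,[0,0,0],[0,0,0]],[0.5,[0,0,0],[0,0,0]],[0.5,[0,0,0],[0,0,0]],[0.5,[0,0,0],[0,0,0]],[0.5,[0,0,0],[0,0,0]],[0.5,[0,0,0],[0,0,0]],[0.5,[0,0,0],[0,0,0]],[0.5,[0,0,0],[0,0,0]],[0.5,[0,0,0],[0,0,0]],[0.5,[0,0,0],[0,0,0]],[0.5,[0,0,0],[0,0,0]]])

```text
t: 57.67
tool_pos: [478.0, 88.5, 70.8]
eef_rot: [3.142, 0.0, 2.785]
ft_force: [1.4, -0.1, -0.2]
width: 42.8
gripper_force: 0.0
```

Call:
servo_tool(steps=[[0.5,[0,0,0],[0,0,0]],[0.5,[0,0,0],[0,0,0]],[0.5,[0,0,0],[0,0,0]],[0.5,[0,0,0],[0,0,0]],[0.5,[0,0,0],[0,0,0]],[1,[0,0,0],[0,0,0]],[1,[0,0,0],[0,0,0]],[1,[0,0,0],[0,0,0]],[1,[0,0,0],[0,0,0]],[1,[0,0,0],[0,0,0]],[1,[0,0,0],[0,0,0]],[1,[0,0,0],[0,0,0]]])

```text
t: 58.67
tool_pos: [477.9, 88.2, 71.0]
eef_rot: [-3.141, -0.0, 2.785]
ft_force: [-2.8, -4.5, 4.8]
width: 11.9
gripper_force: 60.3
```

Call:
servo_tool(steps=[[1,[0,0,0],[0,0,0.92]],[1,[0,0,0],[0,0,0.92]],[1,[0,0,0],[0,0,0.92]],[1,[0,0,0],[0,0,0.92]],[1,[0,0,0],[0,0,0.92]],[1,[0,0,0],[0,0,0.92]],[1,[0,0,0],[0,0,0.92]],[1,[0,0,0],[0,0,0.92]],[1,[0,0,0],[0,0,0.92]],[1,[0,0,0],[0,0,0.92]],[1,[0,0,0],[0,0,0.92]],[1,[0,0,0],[0,0,0.92]]])

```text
t: 59.67
tool_pos: [477.8, 88.0, 71.0]
eef_rot: [-3.141, 0.001, 1.454]
ft_force: [-3.5, -4.2, 3.3]
width: 12.1
gripper_force: 60.4
```

Call:
servo_tool(steps=[[1,[0,0,0],[0,0,0]],[0.4,[0,0,0],[0,0,0]],[0.4,[0,0,0],[0,0,0]],[0.4,[0,0,0],[0,0,0]],[0.4,[0,0,0],[0,0,0]],[0.4,[0,0,0],[0,0,0]],[0.4,[0,0,-0.8],[0,0,0]],[0.4,[0,0,-0.8],[0,0,0]],[0.4,[0,0,-0.8],[0,0,0]],[0.4,[0,0,-0.8],[0,0,0]],[0.4,[0,0,0],[0,0,0]],[0.4,[0,0,0],[0,0,0]]])

```text
t: 60.67
tool_pos: [478.9, 88.7, 168.6]
eef_rot: [3.138, -0.001, 1.46]
ft_force: [-0.1, 0.3, -0.3]
width: 51.1
gripper_force: 0.0
```

```bash
python3 w.py; python3 - <<'E'
from h import *
bar(eyes.capture('wrist'))
p=eyes.capture('top'); save('pics/t10.png',cv2.resize(p['image'][220:320,270:430],(800,500),interpolation=cv2.INTER_CUBIC))
for n in ['rusty_weight','measuring_cylinder','scoop']:
    r=eyes.masks_of(p,n)[:1]
    if r: print(n,np.round(np.median(cloud(p,r[0]['mask']),0)))
E
```

```text
bowl thing [496. -61.  83.] 109 104
bowl thing [460. -95.  84.] 107 110
bowl thing [ 495. -100.   82.] 106 116
bowl thing [533. -45.  83.] 105 110
bowl thing [495. -25.  83.] 104 105
bowl thing [487. -73.  77.] 82 5
bar 2068 [478.1  90.8  90.8] ang -100.57374068689977
rusty_weight [411. 242.  46.]
measuring_cylinder [ 353. -478.   86.]
scoop [741.  79.   7.]
```

View pics/t10.png

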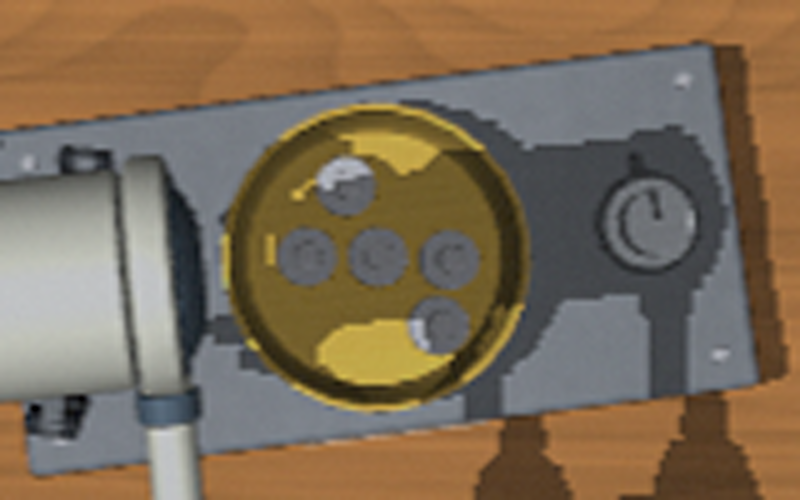

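The final view shows all five weights still upright in the bowl. One has been nudged about 12 mm but is still well inside. The tare line is at its index, the wing is back at -100.6° (locked), and the gripper is clear. Handing in.

```bash
python3 -c "
from rig import manip
print(manip.job_done())"
```

```text
the job is handed in; nothing more can be done
None
```

The check weighing is done and handed in (no verdict came back): the beam was locked, all five steel weights went into the bowl, the tare knob was turned to its stop, the beam was freed for about 4 s, and the loaded recorder was locked again.

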